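Dial the combination padlock open and take it off the reagent box

ROBOT

A 7-joint arm with a two-finger parallel gripper is mounted at the origin on the work surface. World frame = base frame: x ahead of the robot, y to its left, z up, the work surface at z = 0. Lengths are in m, angles in rad, forces in N, time in s.
With the tool pointing down it reaches from about 0.425 to 0.95 m from the base axis. Payload 16.7 kg.
Tool frame: the origin (TCP) lies midway between the tips of the shut fingers; the grasp point (between the pads) lies 19 mm behind it; z points along the fingers, y is the direction in which the jaws open and shut (so a half turn about z gives the same grasp; the last joint's range is limited). The gripper opens to 94 mm and grips with 3 to 60 N. Pads are 16 mm wide; open, the fingers measure 119 mm over their backs; the gripper's body (75 mm by 177 mm) begins 78 mm behind the grasp point.
Start: joints at [-0.149, 0.426, 0.074, 1.606, -0.034, 1.111, -0.067], TCP at [0.675, -0, 0.205] pointing down, gripper open.
Joint ranges: [-2.85, 2.85], [-0.5, 2.14], [-1.23, 1.37], [0.21, 2.46], [-1.02, 4.16], [0.16, 2.05], [-2.73, 2.73]. Speed limits (rad/s): [1.89, 1.89, 2.39, 2.39, 3.01, 3.01, 3.01].

INTERFACE

Orientations are given as a 3x3 rotation matrix whose columns are the frame's x, y, z axes.
In Python, from workcell import r gives the robot as it stands.
- The arm moves only by the shell command python3 -m pendant 'ROWS' [FORCE]. ROWS is a JSON object of lists of equal length, an entry for each row: "jaw": the opening, from 0 (shut) to 1 (fully open); "travel": the shift along the tool's x, y, z in m, a list of three; "roll": the turn about the tool's z in rad. In form: {"jaw": [jaw, ...], "travel": [[tx, ty, tz], ...], "roll": [roll, ...]}. A call has exactly 5 rows; each row shifts and turns the pose as measured when the row begins, along the tool's axes as they then stand; what a row does not reach is not made up. A row lasts 1/10 s, in which the tool goes at most 50 mm and 8.59 degrees, less where a joint would pass 70% of its speed; a pose out of reach is approached as far as the arm can. A call is refused whole if a number of a shift passes 0.05 or a number of a turn 0.15, either way. A call with a gripper value outside its range is refused whole. The fingers move at their own pace and stop on an object; FORCE is the grip in N (left out, the last holds). Time passes only in rows, so rows that do not move let the fingers close, or fill a call up. It gives the time, the measured TCP pose, the force and the opening at its end, in the units of the state.
- r.get_state(): the state, without advancing time (a new reading comes with each control period).
- r.get_image(name): name is "scene" or "side" or "wrist"; returns the picture (400x640x3 uint8, red, green, blue); there is no depth.
- r.camera_model(name): a dict with "fx", "fy", "cx", "cy" (pixels), "rvec" (rotation vector, rad) and "tvec" (3), from world to camera coordinates, as OpenCV has them; the wrist camera has in their place "tool_from_camera" (4x4, takes a point from camera to tool coordinates, whose origin is the TCP and whose axes are the flange's). Camera axes: x right, y down, z forward; pixel columns grow to the right and rows downward; lengths in m; the calibration is good to about 2 mm. A picture is of the moment at which its call begins: read the wrist's pose just before it. camera_model takes no time and is no camera call.
- r.job_done(): hands the job in, once; it reports no verdict.
The state is a dict: "clock": time; "qpos": joint angles; "joint_velocities": joint speeds; "joint_torque": joint torques, N m; "tcp_pos": TCP position; "eef_rot": TCP orientation; "force": force on the tool from outside, world axes, zero at the start; "moment": the same for the moment, N m; "finger_gap": finger opening in m.
Only numpy, scipy, OpenCV 4.12 (cv2) and the standard library are available. Lean on these libraries where they do the work, as an engineer would, in place of code of your own. Each camera call takes 0.05 s, during which the arm holds its last target.

TASK

Unlock the steel reagent box: on the padlock lying on its deck, turn the dial clockwise until its white line has clicked two notches past the long index mark, no further, or it will not release; then anticlockwise back until the line clicks in at the index mark. Draw the lock body away from the hasp so that the shackle pulls fully open, take the lock off the staple and finish while holding the open lock up, level with its dial upward, at least 10 cm above the box top with nothing but the gripper touching it. Leave the other things on the box and bench as they are.

Things in the scene. Friction and masses are not known exactly. Their poses are not given: they have to be found in the camera images.
- lockbox: grey steel reagent lock box, fixed, 300 (x) x 240 (y) mm, flat top 100 mm above the bench. Origin: centre of its underside; x away from its front, y left, z up. Front (-x) half of the top: fixed deck; rear half: lid, which stays shut. A hasp strap (38 mm wide, 2 mm thick) runs from the lid over the seam and ends 8 mm in front of the staple's middle plane
- staple (a point): centre of the staple's eye, at (-25, 0, 112) mm in the box's frame. The staple: an upright steel plate across the box (in its y-z plane), 4 mm thick (x), 25 mm wide (y), top 25 mm above the deck. Eye 13 mm wide, from 4 to 19 mm above the deck. The shackle's toe leg passes through it along x with 2.5 mm play to each side
- lock: combination padlock lying flat on the deck in front (-x) of the staple, loose, 0.25 to 0.45 kg. Body 54 x 54 x 24 mm, brass and steel. Origin: centre of its underside; +x points to the shackle (within 3 degrees of the box's x), +z up through the dial. It can be gripped by the dial knob or by its sides (y = +-27 mm). Its +x face starts 12 to 24 mm in front of the staple plate and it can slide on the deck
- dial (a joint): dial angle in rad, clockwise from above positive, 0 = white line at the long index mark on the body (at the lock's +x, shackle side). Turns endlessly about the lock's z; 12 click notches a turn, 0.5236 rad apart, short lines on the body; about 0.05 N m from notch to notch. Starts in a notch from -4 to 0. Releases after +1.0472, then 0 (each within about 0.13). Gone past +1.0472: turn it one whole turn back
- knob_top (a point): centre of the top of the dial knob, on the dial axis, 46 mm above the lock's underside. Knob: round, fluted, black, 24 mm diameter, 16 mm tall, on a black dial disc of 41 mm diameter whose top is 30 mm above the lock's underside
- pointer (a point): outer end of the white line on the dial disc, 19.5 mm from the dial axis, 30 mm above the lock's underside: where the dial points
- shackle (a joint): travel of the shackle out of the lock body, m: 0 shut, 0.022 fully open (stop). Moves along the lock's x at about 2 N and stays where it is left. Blocked (gives about 1.5 mm at most) unless the combination is dialled. As the body is drawn back (-x) the bow meets the staple when the body's +x face is about 30 mm from the plate; 22 mm more opens it fully
- bow (a point): outermost point of the shackle's bow. The shackle is an 8 mm steel bar, 12 mm above the lock's underside: long leg at the lock's y = +17 mm (never leaves the body), toe leg at y = -17 mm, each straight for 29 mm outside the body when shut, joined by a squared bow with rounded shoulders (9 mm centre-line radius), outside 42 mm from the face when shut
- toe (a point): free end of the toe leg, at y = -17 mm, z = 12 mm in the lock's frame: shut it is 5 mm inside the body's +x face, open 17 mm off it. To unhook the open lock, move it forward (+x) until the face is 7 to 12 mm from the staple plate: the toe is then out of the eye, the plate stands in the gap, the long leg passes beside it, and the lock lifts straight up
- jar: small open clear plastic cup, 44 mm across the rim, 50 mm tall, standing on the lid near one rear corner of the lock box; bystander, origin at the centre of its underside
- vial: capped amber glass vial, 26 mm diameter, 48 mm tall, standing on the front deck of the lock box, to the -y side of the padlock; bystander, origin at the centre of its underside
- reagent: clear glass reagent bottle with cap, 70 mm diameter, 150 mm tall, on the bench on the +y side of the box; bystander, origin at the centre of its underside
- tipbox: pipette tip box, 85 x 122 x 70 mm, on the bench on the -y side of the box; bystander, origin at the centre of its underside
- tuberack: white tube rack, 90 x 200 x 43 mm, on the bench on the +y side of the box; bystander, origin at the centre of its underside
- beaker: glass beaker, 70 mm across the rim, 90 mm tall, on the bench on the -y side of the box; bystander, origin at the centre of its underside
- logbook: logbook, 150 x 210 x 16 mm, flat on the bench near the robot on the +y side; bystander, origin at the centre of its underside
There are look-alikes about, which are no part of the job. What is shaped like the lock but green or purple is not meant.

How it is judged:
By the outcome, as a careful person would: the job done as asked, in the order asked, and still so for the second after the job is handed in, while the arm keeps its last pose, push and grip.
It also fails if it takes over 48 s, if anything falls off the work surface, if the arm or the gripper's body presses on something with over 40 N, if the wrist force passes 120 N, or if a joint passes its speed limit or range.

## Working session

There is one attempt and no reset: what is moved stays moved. The work goes in short steps, Python scripts to look and compute and a shell command to move; the robot and the scene stay as the last step left them, time stands still between calls to the robot, and variables do not carry over. Pictures are saved under pics/ and viewed, and the job is handed in when it is done.

```bash
ls; mkdir -p pics; cat > h.py <<'E'
import numpy as np, cv2
from workcell import r
def cam(n):
    m=r.camera_model(n); K=np.array([[m['fx'],0,m['cx']],[0,m['fy'],m['cy']],[0,0,1.]])
    if 'rvec' in m:
        R=cv2.Rodrigues(np.array(m['rvec'],float))[0]; t=np.array(m['tvec'],float).ravel()
        return K,R.T,-R.T@t   # cam->world rot, origin
    T=np.array(m['tool_from_camera']); s=r.get_state(); Re=np.array(s['eef_rot']).reshape(3,3)
    return K,Re@T[:3,:3],Re@T[:3,3]+np.array(s['tcp_pos'])
def ray(c,u,v):
    K,R,o=c; d=R@np.linalg.inv(K)@np.array([u,v,1.]); return o,d/np.linalg.norm(d)
def onz(c,u,v,z):
    o,d=ray(c,u,v); return o+d*(z-o[2])/d[2]
def proj(c,p):
    K,R,o=c; q=K@(R.T@(np.array(p)-o)); return q[:2]/q[2]
def shot(n,name):
    c=cam(n); im=np.array(r.get_image(n)); cv2.imwrite('pics/'+name,im[:,:,::-1]); np.savez('pics/'+name[:-4]+'.npz',K=c[0],R=c[1],o=c[2]); return c,im
def load(name):
    z=np.load('pics/'+name+'.npz'); return (z['K'],z['R'],z['o']),cv2.imread('pics/'+name+'.png')[:,:,::-1]
def crop(name,x0,y0,x1,y1,s,out):
    im=cv2.imread('pics/'+name+'.png')[y0:y1,x0:x1]; cv2.imwrite('pics/'+out,cv2.resize(im,None,fx=s,fy=s,interpolation=cv2.INTER_CUBIC))
E
python3 - <<'E'
from h import *
for n in ['scene','side','wrist']: shot(n,n+'0.png')
s=r.get_state(); print({k:np.round(v,3).tolist() for k,v in s.items()})
E
```

```text
pics
{'clock': 0.15, 'qpos': [-0.149, 0.427, 0.074, 1.606, -0.034, 1.111, -0.067], 'joint_velocities': [-0.0, -0.002, -0.001, -0.003, 0.002, 0.001, 0.001], 'joint_torque': [0.004, -93.63, 3.669, -45.443, -0.049, 0.018, 0.0], 'tcp_pos': [0.675, -0.0, 0.205], 'eef_rot': [[0.0, 1.0, -0.001], [1.0, -0.0, -0.0], [-0.0, -0.001, -1.0]], 'force': [-0.32, 0.44, 0.412], 'moment': [0.021, -0.019, -0.01], 'finger_gap': 0.094}
```

View pics/scene0.png

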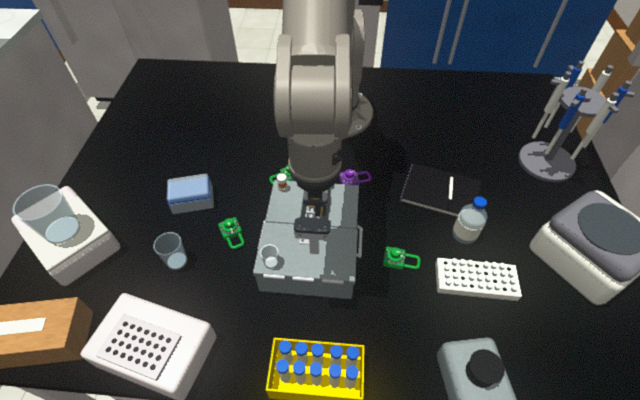

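View pics/side0.png

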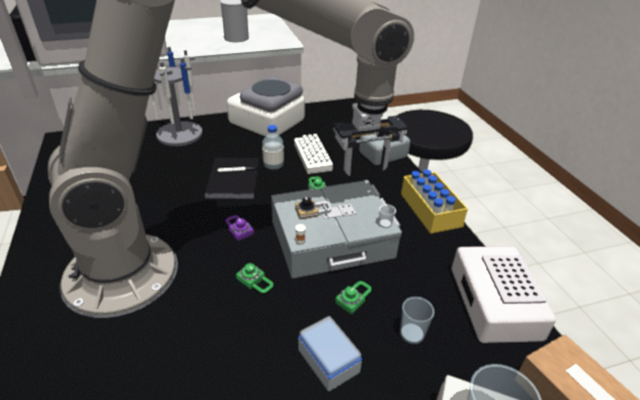

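View pics/wrist0.png

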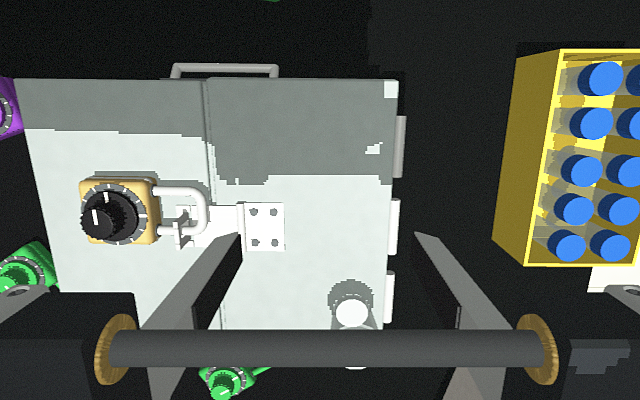

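```bash
python3 - <<'E'
from h import *
c,im=load('wrist0'); print(c[2], c[1].round(3), c[0])
crop('wrist0',60,150,220,270,5,'w0c.png')
for uv in [(30,120),(207,80),(400,80),(395,330)]: print(uv,onz(c,*uv,.1).round(4))
crop('side0',260,170,410,280,5,'s0c.png')
E
```

```text
[0.67511331 0.07894453 0.38279652] [[ 1.     0.    -0.   ]
 [ 0.    -0.962 -0.272]
 [-0.     0.272 -0.962]] [[348.44519725   0.         325.95471573]
 [  0.         348.44519725 197.5505116 ]
 [  0.           0.           1.        ]]
(30, 120) [0.4402 0.0627 0.1   ]
(207, 80) [0.5835 0.0929 0.1   ]
(400, 80) [0.7321 0.0929 0.1   ]
(395, 330) [ 0.7404 -0.1312  0.1   ]
```

View pics/w0c.png

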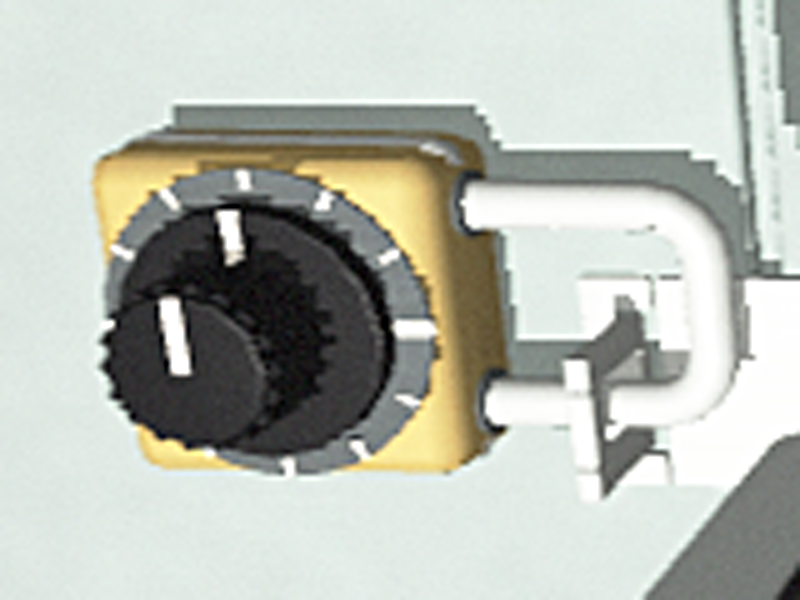

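View pics/s0c.png

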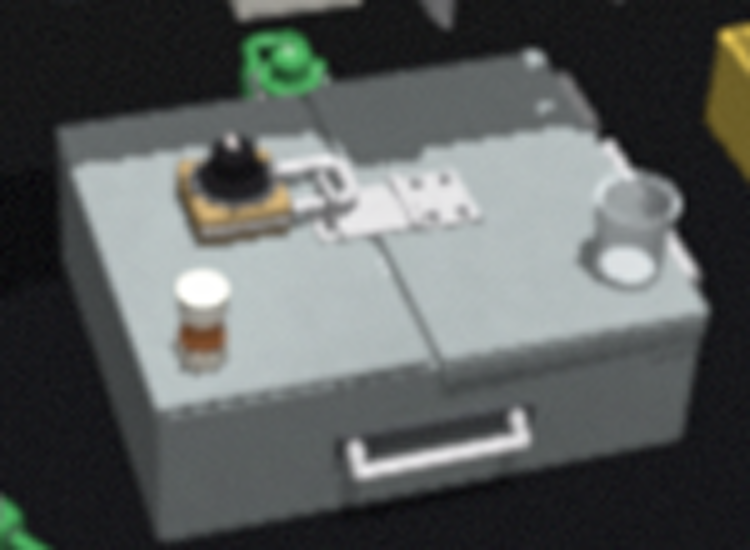

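```bash
python3 - <<'E'
from h import *
c,im=load('wrist0')
f=lambda x,y,z:onz(c,60+x/5-.4,150+y/5-.4,z).round(4)
k=f(186,372,.146);p=f(229,212,.130);p2=f(234,262,.130);print('knob',k,'ptr',p,p2,'line dir deg',np.degrees(np.arctan2(*(p-p2)[1::-1])), np.degrees(np.arctan2(*(p-k)[1::-1])))
for t in [(430,328),(410,402),(362,450),(290,467),(410,255),(243,170),(110,250)]: print(t,f(*t,.124))
g=f(167,298,.146);h=f(182,374,.146);print('knob line',g,h,np.degrees(np.arctan2(*(g-h)[1::-1])))
print('staple top',f(575,362,.125),f(612,278,.125),'bow',f(738,290,.112), 'body corners',f(100,160,.124),f(455,470,.124))
s=load('side0')[0]
print('vial cap top side',onz(s,260+203/5-.4,170+288/5-.4,.148))
print('vial base', onz(s,260+202/5-.4,170+362/5-.4,.1))
print(proj(c,onz(s,300,227.5,.148)))
c2=load('scene0')[0]; print('vial scene',onz(c2,283,178,.148), onz(c2,282,187,.1))
E
```

```text
knob [ 0.5097 -0.008   0.146 ] ptr [0.5095 0.0116 0.13  ] [0.509  0.0038 0.13  ] line dir deg 86.33221194446898 90.58463052070545
(430, 328) [ 0.5339 -0.0088  0.124 ]
(410, 402) [ 0.5289 -0.0211  0.124 ]
(362, 450) [ 0.5201 -0.0293  0.124 ]
(290, 467) [ 0.5081 -0.0323  0.124 ]
(410, 255) [0.5324 0.0032 0.124 ]
(243, 170) [0.5089 0.0167 0.124 ]
(110, 250) [0.4862 0.004  0.124 ]
knob line [0.509  0.0032 0.146 ] [ 0.5091 -0.0083  0.146 ] 90.49821161261359
staple top [ 0.5564 -0.014   0.125 ] [ 5.637e-01 -2.000e-04  1.250e-01] bow [ 0.5784 -0.0063  0.112 ] body corners [0.4874 0.0182 0.124 ] [ 0.5345 -0.0328  0.124 ]
vial cap top side [ 0.46035673 -0.11829885  0.148     ]
vial base [ 0.45948446 -0.12054766  0.1       ]
[ 57.60890143 355.22087669]
vial scene [ 0.46554178 -0.1094195   0.148     ] [ 0.45673656 -0.11728092  0.1       ]
```

```bash
python3 -m pendant '{"jaw":[0.7,0.7,0.7,0.7,0.7],"travel":[[-0.002,-0.033,0],[-0.002,-0.033,0],[-0.002,-0.033,0],[-0.002,-0.033,0],[0,-0.033,0]],"roll":[0,0,0,0,0]}' 20; python3 -m pendant '{"jaw":[0.7,0.7,0.7,0.7,0.7],"travel":[[0,0,0],[0,0,0],[0,0,0],[0,0,0],[0,0,0]],"roll":[-0.13,-0.13,-0.13,-0.13,0]}'; python3 - <<'E'
from h import *
shot('wrist','wrist1.png'); s=r.get_state(); print(np.round(s['qpos'],3), np.round(s['tcp_pos'],4))
E
```

```text
clock: 0.65
tcp_pos: [0.5058, -0.0082, 0.2022]
eef_rot: [[-0.0, 1.0, -0.004], [1.0, 0.0, -0.001], [-0.001, -0.004, -1.0]]
force: [1.0, -0.1, 0.5]
finger_gap: 0.0657
clock: 1.15
tcp_pos: [0.5006, -0.0085, 0.2025]
eef_rot: [[-0.513, 0.858, -0.005], [0.858, 0.513, -0.001], [0.002, -0.004, -1.0]]
force: [-0.1, -0.6, -0.3]
finger_gap: 0.0656
[-1.170e-01  1.480e-01  6.000e-03  1.989e+00 -1.000e-03  1.010e+00
  4.230e-01] [ 0.5007 -0.0086  0.2025]
```

View pics/wrist1.png

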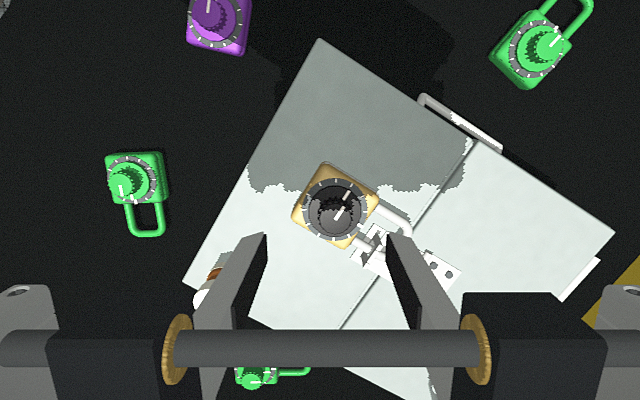

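```bash
python3 - <<'E'
from h import *
crop('wrist1',280,150,430,260,5,'w1c.png')
E
```

```text
(no output)
```

View pics/w1c.png

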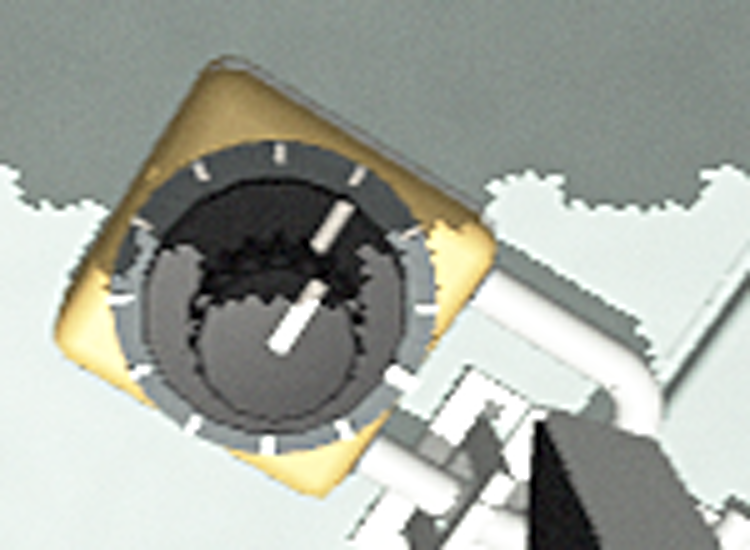

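```bash
python3 - <<'E'
from h import *
c,im=load('wrist1')
f=lambda x,y,z:onz(c,280+x/5-.4,150+y/5-.4,z)
k=f(278,352,.146); d=f(275,306,.130); ring=f(274,298,.1245); print(k,d,ring)
idx=f(398,378,.1245);op=f(142,224,.1245);v=idx-op;print('yaw',np.degrees(np.arctan2(v[1],v[0])))
a=f(330,248,.13);b=f(346,204,.13);v=b-a;print('ptr',np.degrees(np.arctan2(v[1],v[0])))
s=r.get_state(); R=np.array(s['eef_rot']);
for q in(k,d,ring): print('tool delta',R.T@(q-s['tcp_pos']))
st=[f(475,372,.125),f(445,425,.125)];print(st)
E
```

```text
[ 0.50841918 -0.00867135  0.146     ] [ 0.50744913 -0.00726091  0.13      ] [ 0.50766563 -0.00769465  0.1245    ]
yaw -1.2151644915488191
ptr 102.43696901560702
tool delta [-0.00413309  0.00685298  0.05644472]
tool delta [-0.00245364  0.00680657  0.07244808]
tool delta [-0.00294694  0.0067962   0.07794732]
[array([ 0.54067477, -0.0017902 ,  0.125     ]), array([ 0.54146344, -0.01162359,  0.125     ])]
```

```bash
python3 -m pendant '{"jaw":[0.7,0.7,0.7,0.7,0.7],"travel":[[-0.001,0.003,0.015],[-0.001,0.002,0.015],[-0.001,0.002,0.015],[0,0,0.012],[0,0,0.005]],"roll":[0,0,0,0,0]}'; python3 - <<'E'
from h import *
s=r.get_state();R=np.array(s['eef_rot']);print(s['tcp_pos'],(R.T@(np.array([.508,-.008,.1345])-s['tcp_pos'])).round(4))
E
```

```text
clock: 1.7
tcp_pos: [0.5089, -0.0077, 0.139]
eef_rot: [[-0.491, 0.871, -0.003], [0.871, 0.491, -0.001], [0.001, -0.003, -1.0]]
force: [0.3, -0.2, 0.1]
finger_gap: 0.066
[ 0.50891767 -0.0077013   0.13895255] [ 0.0002 -0.0009  0.0045]
```

```bash
python3 -m pendant '{"jaw":[0.5,0.3,0.2,0.1,0.1],"travel":[[0,-0.001,0.002],[0,0,0.002],[0,0,0],[0,0,0],[0,0,0]],"roll":[0,0,0,0,0]}' 20;  python3 -m pendant '{"jaw":[0.1,0.1,0.1,0.1,0.1],"travel":[[0,0,0],[0,0,0],[0,0,0],[0,0,0],[0,0,0]],"roll":[0,0,0,0,0]}' 20; python3 - <<'E'
from h import *
shot('wrist','wrist2.png');shot('side','side2.png')
crop('side2',240,120,440,280,4,'s2c.png')
E
```

```text
clock: 2.2
tcp_pos: [0.5082, -0.0082, 0.1355]
eef_rot: [[-0.488, 0.873, -0.002], [0.873, 0.488, -0.001], [0.0, -0.002, -1.0]]
force: [0.4, -0.2, 0.1]
finger_gap: 0.0293
clock: 2.7
tcp_pos: [0.508, -0.0083, 0.1357]
eef_rot: [[-0.488, 0.873, -0.002], [0.873, 0.488, -0.001], [0.0, -0.002, -1.0]]
force: [0.5, 0.3, -1.5]
finger_gap: 0.0231
```

View pics/wrist2.png

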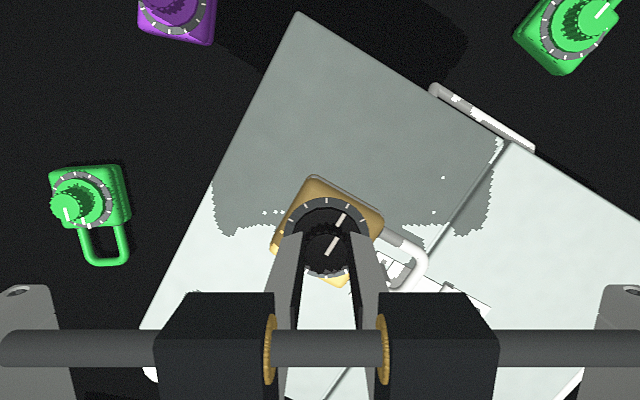

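View pics/s2c.png

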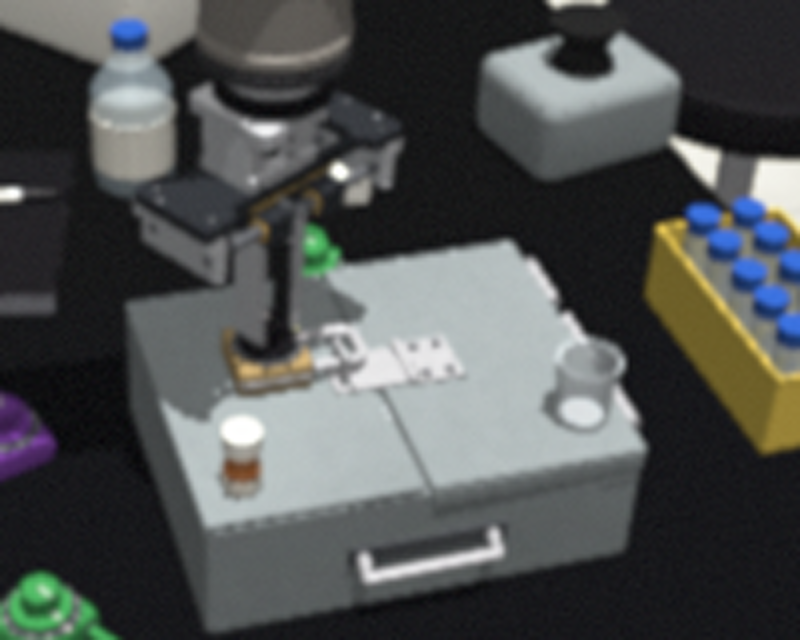

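```bash
python3 -m pendant '{"jaw":[0.1,0.1,0.1,0.1,0.1],"travel":[[0,0,0],[0,0,0],[0,0,0],[0,0,0],[0,0,0]],"roll":[0.13,0.13,0.13,0.13,0]}' 30; python3 - <<'E'
from h import *
shot('wrist','wrist3.png');s=r.get_state();R=np.array(s['eef_rot']);print(np.degrees(np.arctan2(R[1,1],R[0,1])),s['tcp_pos'],s['force'],s['moment'])
crop('wrist3',240,150,440,300,4,'w3c.png')
E
```

```text
clock: 3.3
tcp_pos: [0.5081, -0.0082, 0.1357]
eef_rot: [[0.029, 1.0, -0.002], [1.0, -0.029, -0.0], [-0.0, -0.002, -1.0]]
force: [0.6, -0.8, -2.7]
finger_gap: 0.0232
-1.4061582920810332 [ 0.50807406 -0.00817972  0.13572011] [ 0.39392521  0.21929187 -2.24522622] [-0.15998174 -0.15883015  0.02756839]
```

View pics/w3c.png

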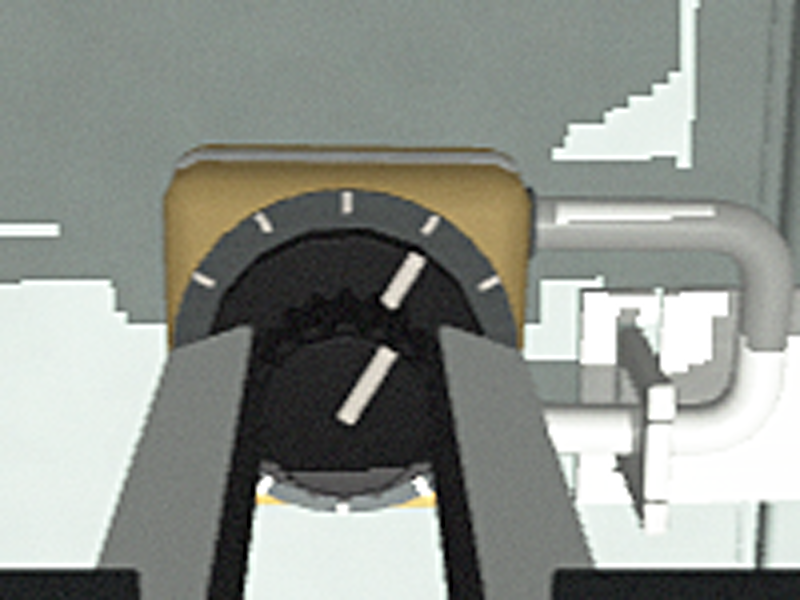

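```bash
for i in 1; do :; done; python3 -m pendant '{"jaw":[0.1,0.1,0.1,0.1,0.1],"travel":[[0,0,0],[0,0,0],[0,0,0],[0,0,0],[0,0,0]],"roll":[0.13,0.13,0.13,0.13,0]}' 30; python3 -m pendant '{"jaw":[0.1,0.1,0.1,0.1,0.1],"travel":[[0,0,0],[0,0,0],[0,0,0],[0,0,0],[0,0,0]],"roll":[0.13,0.13,0.13,0.13,0]}' 30;python3 -m pendant '{"jaw":[0.1,0.1,0.1,0.1,0.1],"travel":[[0,0,0],[0,0,0],[0,0,0],[0,0,0],[0,0,0]],"roll":[0.13,0.13,0.13,0.13,0]}' 30; python3 - <<'E'
from h import *
shot('wrist','wrist4.png');s=r.get_state();R=np.array(s['eef_rot']);print(np.degrees(np.arctan2(R[1,1],R[0,1])),s['tcp_pos'],s['force'],s['moment'],s['qpos'])
crop('wrist4',220,150,420,300,4,'w4c.png')
E
```

```text
clock: 3.85
tcp_pos: [0.5081, -0.0079, 0.1357]
eef_rot: [[0.514, 0.858, -0.002], [0.858, -0.514, -0.0], [-0.001, -0.002, -1.0]]
force: [0.7, -0.2, -1.2]
finger_gap: 0.0231
clock: 4.35
tcp_pos: [0.5081, -0.0073, 0.1357]
eef_rot: [[0.863, 0.505, -0.002], [0.505, -0.863, 0.0], [-0.002, -0.001, -1.0]]
force: [0.1, -1.1, -2.1]
finger_gap: 0.0227
clock: 4.85
tcp_pos: [0.5081, -0.0068, 0.1357]
eef_rot: [[0.999, 0.038, -0.002], [0.038, -0.999, 0.001], [-0.002, -0.001, -1.0]]
force: [0.9, -0.5, -1.1]
finger_gap: 0.0229
-87.6147750538544 [ 0.50807859 -0.00679366  0.13568379] [-0.1647867  -0.49531359 -1.83876442] [-0.06879761 -0.00172046 -0.0023031 ] [-0.40351144  0.24326835  0.33712342  2.05950244 -0.10688402  0.85697546
 -1.53447181]
```

View pics/w4c.png

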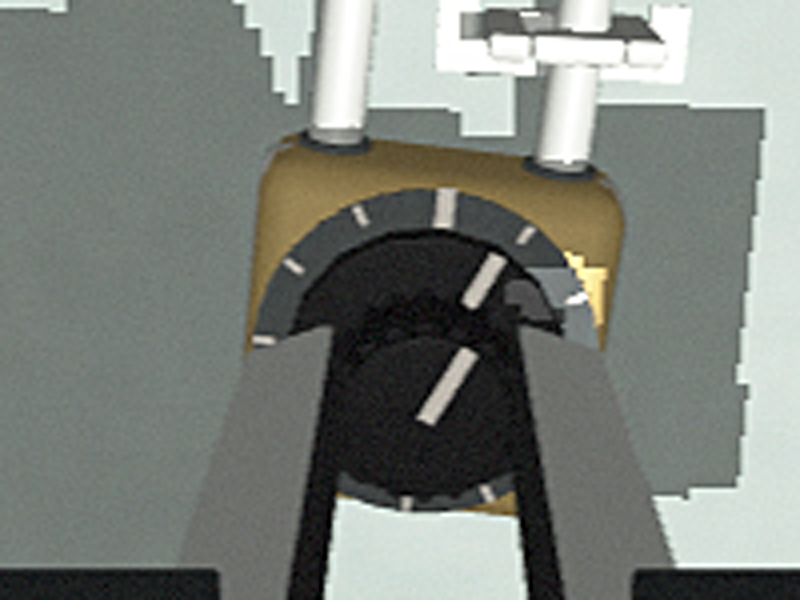

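```bash
cat >> h.py <<'E'
def dial(c,ox,oy,s,ptr,index,others):
    # ptr: 2 px of line (inner, outer) disc z .130 ; index: px of long mark ; others: dict notch->px ticks, all in crop px; ticks at z .1245
    f=lambda q,z:onz(c,ox+(q[0]+.5)/s-.5,oy+(q[1]+.5)/s-.5,z)
    P=[f(index,.1245)]+[f(q,.1245) for q in others.values()]; n=[0]+list(others)
    P=np.array(P)[:,:2]; n=np.array(n)
    from scipy.optimize import least_squares
    # tick k at angle yaw - k*30deg, radius R
    g=lambda x:(np.c_[x[0]+x[3]*np.cos(x[2]-n*np.pi/6),x[1]+x[3]*np.sin(x[2]-n*np.pi/6)]-P).ravel()
    w=least_squares(g,[*P.mean(0),0,.023]); x=w.x
    b=f(ptr[1],.130)[:2]; a=f(ptr[0],.130)[:2]
    th=np.arctan2(*(b-x[:2])[::-1]); tl=np.arctan2(*(b-a)[::-1])
    print('centre',x[:2].round(4),'R',x[3].round(4),'yaw',np.degrees(x[2]).round(2),'res mm',(abs(w.fun).max()*1e3).round(2),'dial(centre) deg',np.degrees(x[2]-th).round(1),'dial(line)',np.degrees(x[2]-tl).round(1),'r',np.linalg.norm(b-x[:2]).round(4))
E
python3 - <<'E'
from h import *
c,_=load('wrist4'); dial(c,220,150,4,[(468,304),(500,258)],(445,207),{1:(526,236),-1:(361,216),-2:(292,267),-3:(263,341),5:(487,494),6:(406,503)})
c,_=load('wrist3'); dial(c,240,150,4,[(387,304),(419,255)],(0,0),{}) if 0 else None
E
```

```text
centre [ 0.5091 -0.0073] R 0.0236 yaw -4.85 res mm 0.26 dial(centre) deg 23.8 dial(line) 25.8 r 0.0203
```

```bash
python3 -m pendant '{"jaw":[0.1,0.1,0.1,0.1,0.1],"travel":[[0,0.0005,0],[0,0.0005,0],[0,0,0],[0,0,0],[0,0,0]],"roll":[0.13,0.13,0.13,0.13,0.01]}' 30; python3 - <<'E'
from h import *
shot('wrist','wrist5.png');s=r.get_state();R=np.array(s['eef_rot']);print(np.degrees(np.arctan2(R[1,1],R[0,1])),s['tcp_pos'],s['force'],s['moment'],s['qpos'])
crop('wrist5',220,150,420,300,4,'w5c.png')
E
```

```text
clock: 5.4
tcp_pos: [0.5081, -0.0072, 0.1357]
eef_rot: [[0.895, -0.446, -0.002], [-0.446, -0.895, 0.002], [-0.003, -0.001, -1.0]]
force: [0.7, -1.2, -1.8]
finger_gap: 0.0231
-116.29612396677562 [ 0.50808343 -0.00724091  0.13568728] [ 0.1988303  -0.30402407 -1.67160516] [-0.0080335   0.01406751 -0.01283325] [-0.47677487  0.24926746  0.4254937   2.06344977 -0.13742811  0.85704266
 -2.00220607]
```

View pics/w5c.png

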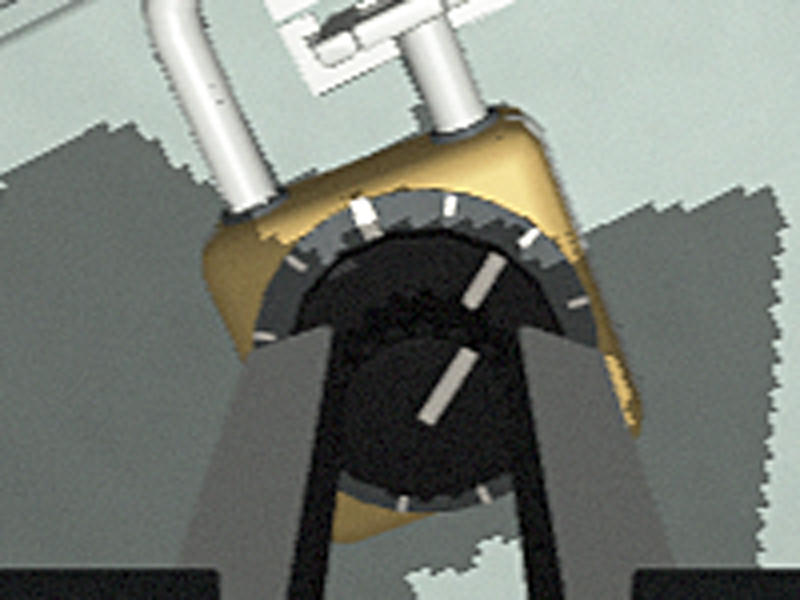

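```bash
python3 - <<'E'
from h import *
c,_=load('wrist5'); dial(c,220,150,4,[(468,304),(499,258)],(366,217),{1:(450,206),2:(529,238),3:(578,302),-1:(296,263),-2:(264,337),6:(484,494),7:(403,503)})
E
```

```text
centre [ 0.509  -0.0081] R 0.0236 yaw -4.77 res mm 0.35 dial(centre) deg 51.9 dial(line) 53.7 r 0.0201
```

```bash
python3 -m pendant '{"jaw":[0.1,0.1,0.1,0.1,0.1],"travel":[[0,0.0005,0],[0,0,0],[0,0,0],[0,0,0],[0,0,0]],"roll":[0.06,0.06,0,0,0]}' 30; python3 - <<'E'
from h import *
shot('wrist','wrist6.png');s=r.get_state();R=np.array(s['eef_rot']);print(np.degrees(np.arctan2(R[1,1],R[0,1])),s['tcp_pos'],s['force'],s['moment'],s['qpos'])
crop('wrist6',220,150,420,300,4,'w6c.png')
E
```

```text
clock: 5.95
tcp_pos: [0.5079, -0.0076, 0.1357]
eef_rot: [[0.854, -0.52, -0.002], [-0.52, -0.854, 0.002], [-0.003, -0.0, -1.0]]
force: [0.3, 0.1, -1.6]
finger_gap: 0.0231
-121.35997896702449 [ 0.5078504  -0.00761908  0.13568632] [-0.02372175 -0.66536736 -1.27692836] [ 0.08569659  0.01028028 -0.03143612] [-0.48920297  0.25018006  0.4412036   2.06460999 -0.14289396  0.85701137
 -2.08408482]
```

View pics/w6c.png

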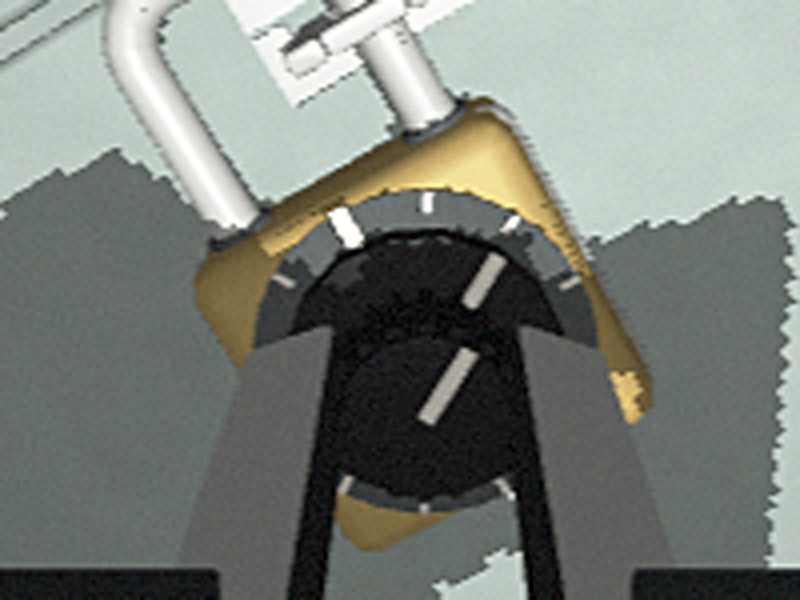

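```bash
python3 - <<'E'
from h import *
c,_=load('wrist6'); dial(c,220,150,4,[(468,304),(499,258)],(347,228),{1:(428,203),2:(512,223),3:(570,283),-1:(284,281),5:(506,488),6:(425,507),7:(346,485)})
print(load('wrist5')[0][2])
E
```

```text
centre [ 0.5111 -0.0044] R 0.024 yaw -14.44 res mm 4.69 dial(centre) deg 57.1 dial(line) 48.9 r 0.023
[ 0.58003185 -0.04359692  0.31341648]
```

```bash
python3 - <<'E'
from h import *
c,_=load('wrist6'); dial(c,220,150,4,[(468,304),(499,258)],(347,228),{1:(428,203),2:(512,223),3:(570,283),-1:(284,281),6:(506,488),7:(425,507),8:(346,485)})
E
```

```text
centre [ 0.5086 -0.0086] R 0.0238 yaw -1.72 res mm 0.66 dial(centre) deg 59.3 dial(line) 61.6 r 0.0201
```

```bash
python3 -m pendant '{"jaw":[0.1,0.1,0.1,0.1,0.1],"travel":[[0,0,0],[0,0,0],[0,0,0],[0,0,0],[0,0,0]],"roll":[-0.13,-0.13,-0.13,-0.13,0]}' 30; python3 -m pendant '{"jaw":[0.1,0.1,0.1,0.1,0.1],"travel":[[0,0,0],[0,0,0],[0,0,0],[0,0,0],[0,0,0]],"roll":[-0.13,-0.13,-0.13,-0.08,0]}' 30; python3 - <<'E'
from h import *
shot('wrist','wrist7.png');s=r.get_state();R=np.array(s['eef_rot']);print(np.degrees(np.arctan2(R[1,1],R[0,1])),s['tcp_pos'],s['force'],s['moment'],s['qpos'])
crop('wrist7',220,150,420,300,4,'w7c.png')
E
```

```text
clock: 6.5
tcp_pos: [0.5078, -0.0078, 0.1357]
eef_rot: [[1.0, 0.002, -0.002], [0.002, -1.0, 0.002], [-0.002, -0.002, -1.0]]
force: [0.8, 0.8, -1.7]
finger_gap: 0.0235
clock: 7.0
tcp_pos: [0.5079, -0.008, 0.1357]
eef_rot: [[0.889, 0.457, -0.002], [0.457, -0.889, 0.002], [-0.001, -0.002, -1.0]]
force: [-0.0, -0.0, -1.9]
finger_gap: 0.0231
-62.928115578775554 [ 0.50790566 -0.0080491   0.13571651] [ 0.3423109   0.60132487 -2.49375608] [ 0.10405788 -0.13068579 -0.01333262] [-0.33626562  0.23948291  0.26183275  2.05632329 -0.08359386  0.85737485
 -1.12498085]
```

View pics/w7c.png

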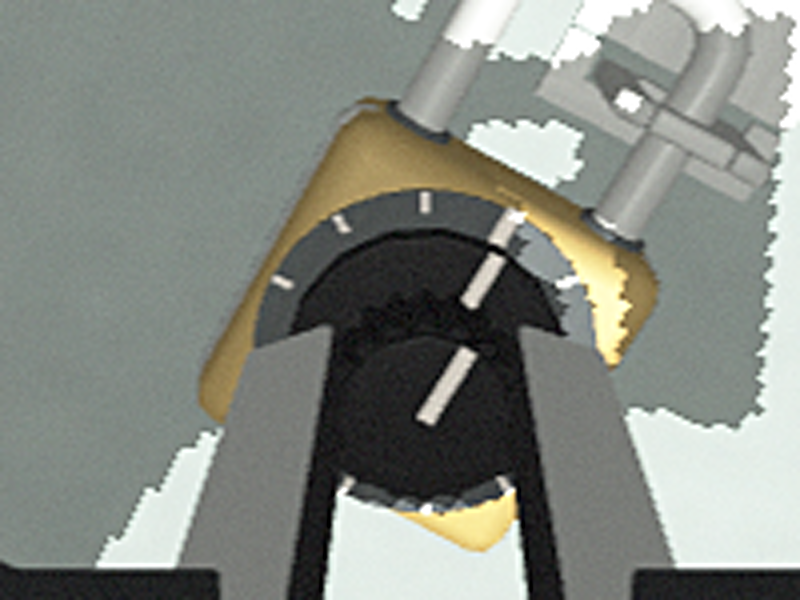

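```bash
python3 - <<'E'
from h import *
c,_=load('wrist7'); dial(c,220,150,4,[(468,304),(499,256)],(506,228),{1:(570,284),-1:(426,203),-2:(341,224),-3:(282,282),5:(428,508),6:(347,485),4:(506,486)})
f=lambda x,y,z:onz(c,220+(x+.5)/4-.5,150+(y+.5)/4-.5,z).round(4)
print('staple top',f(655,125,.125),f(750,170,.125),'front face',f(415,125,.112),f(615,240,.112))
E
```

```text
centre [ 0.5088 -0.0084] R 0.0237 yaw -2.62 res mm 0.58 dial(centre) deg -0.1 dial(line) 1.0 r 0.0205
staple top [ 0.5547 -0.0205  0.125 ] [ 0.5552 -0.0355  0.125 ] front face [0.5367 0.0078 0.112 ] [ 0.5347 -0.0273  0.112 ]
```

```bash
python3 -m pendant '{"jaw":[0.8,0.8,0.8,0.8,0.8],"travel":[[0,0,0],[0,0,0],[0,0,0],[0,0,0],[0,0,0]],"roll":[0,0,0,0,0]}' 30; python3 -m pendant '{"jaw":[0.85,0.85,0.85,0.85,0.85],"travel":[[0,0,0],[0,0,0],[0,0,0],[0,0,0],[0,0,0]],"roll":[0.13,0.13,0.13,0.11,0]}' 30; python3 - <<'E'
from h import *
shot('wrist','wrist8.png');s=r.get_state();R=np.array(s['eef_rot']);print(np.degrees(np.arctan2(R[1,1],R[0,1])),s['tcp_pos'],s['force'],s['moment'],s['qpos'])
print(R.T@(np.array([.5088,-.0084,.104])-s['tcp_pos']))
crop('wrist8',200,120,460,300,3,'w8c.png')
E
```

```text
clock: 7.55
tcp_pos: [0.5082, -0.008, 0.136]
eef_rot: [[0.895, 0.446, -0.002], [0.446, -0.895, 0.002], [-0.001, -0.002, -1.0]]
force: [0.0, 0.1, -0.1]
finger_gap: 0.0596
clock: 8.05
tcp_pos: [0.5082, -0.0081, 0.1361]
eef_rot: [[0.998, -0.058, -0.001], [-0.058, -0.998, 0.002], [-0.002, -0.002, -1.0]]
force: [0.4, -0.8, -0.6]
finger_gap: 0.0796
-93.06495807295363 [ 0.50821753 -0.00801836  0.1361379 ] [-0.50355547  0.58324229 -0.04271137] [0.08201837 0.10160012 0.0463729 ] [-0.41313445  0.24328469  0.35186603  2.05998874 -0.11238396  0.85715495
 -1.62126347]
[0.00065127 0.00040094 0.03213635]
```

View pics/w8c.png

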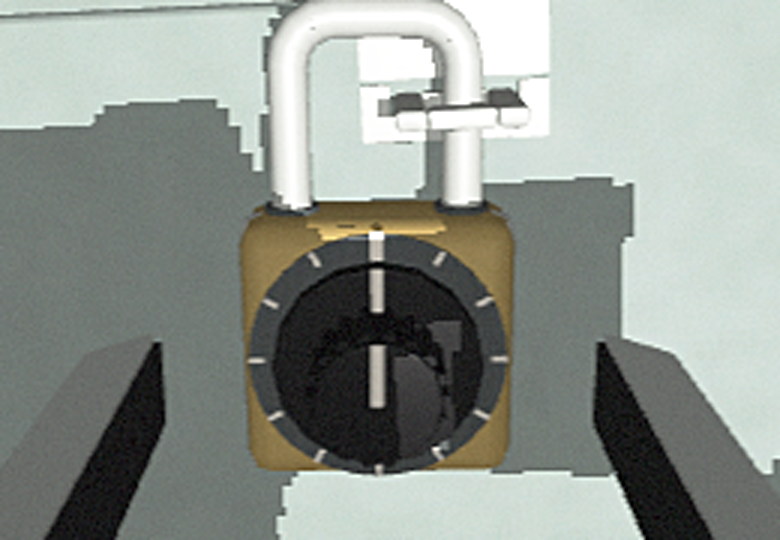

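```bash
python3 -m pendant '{"jaw":[0.85,0.85,0.85,0.85,0.85],"travel":[[0,0,0.01],[0,0,0.01],[0,0,0.008],[0,0,0.003],[0,0,0]],"roll":[0,0,0,0,0]}' 30; python3 -m pendant '{"jaw":[0.7,0.6,0.5,0.5,0.5],"travel":[[0,0,0],[0,0,0],[0,0,0],[0,0,0],[0,0,0]],"roll":[0,0,0,0,0]}' 45;python3 -m pendant '{"jaw":[0.5,0.4,0.4,0.4,0.4],"travel":[[0,0,0],[0,0,0],[0,0,0],[0,0,0],[0,0,0]],"roll":[0,0,0,0,0]}' 45; python3 - <<'E'
from h import *
shot('wrist','wrist9.png');s=r.get_state();R=np.array(s['eef_rot']);print(np.degrees(np.arctan2(R[1,1],R[0,1])),s['tcp_pos'],s['force'],s['moment'])
crop('wrist9',200,120,460,300,3,'w9c.png')
E
```

```text
clock: 8.6
tcp_pos: [0.5076, -0.008, 0.1016]
eef_rot: [[0.999, -0.045, -0.003], [-0.045, -0.999, 0.002], [-0.003, -0.001, -1.0]]
force: [0.2, 0.2, -0.3]
finger_gap: 0.0796
clock: 9.1
tcp_pos: [0.5078, -0.0081, 0.102]
eef_rot: [[0.999, -0.044, -0.002], [-0.044, -0.999, 0.002], [-0.002, -0.002, -1.0]]
force: [0.8, -0.1, -2.2]
finger_gap: 0.0556
clock: 9.6
tcp_pos: [0.5083, -0.008, 0.1024]
eef_rot: [[0.999, -0.044, -0.001], [-0.044, -0.999, 0.002], [-0.001, -0.002, -1.0]]
force: [0.1, 0.3, -0.6]
finger_gap: 0.0554
-92.5240081860887 [ 0.5083189  -0.0079438   0.10244554] [ 0.05703183 -0.34372411 -0.24034415] [0.01994373 0.00310696 0.06071224]
```

View pics/w9c.png

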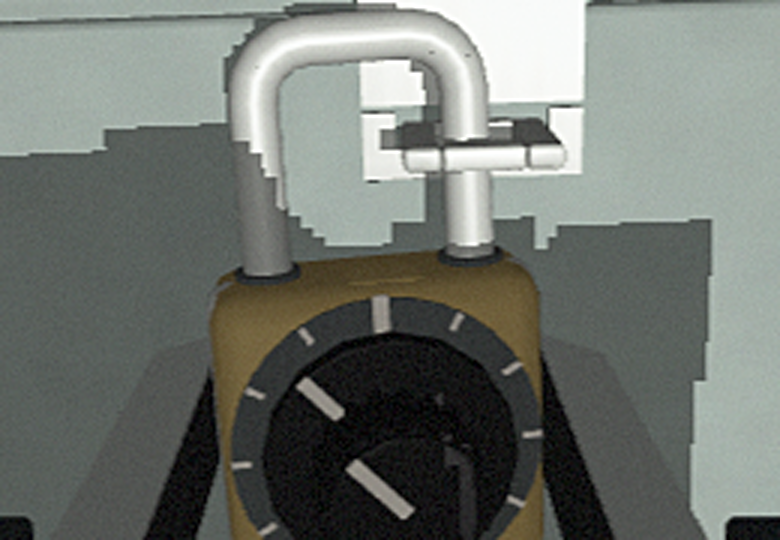

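```bash
python3 - <<'E'
from h import *
shot('wrist','wrist10.png');shot('side','side10.png')
crop('side10',270,130,370,230,6,'s10c.png')
E
```

```text
(no output)
```

View pics/wrist10.png

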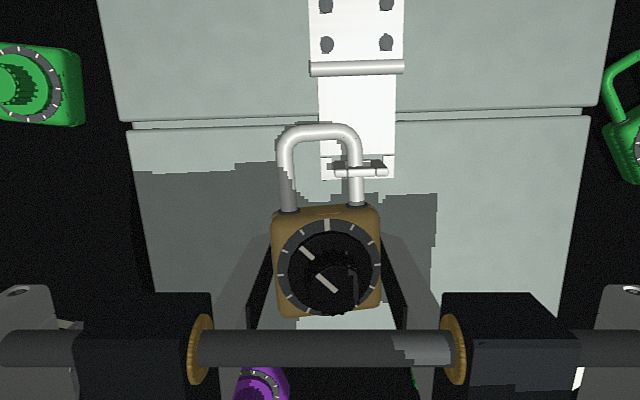

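View pics/s10c.png

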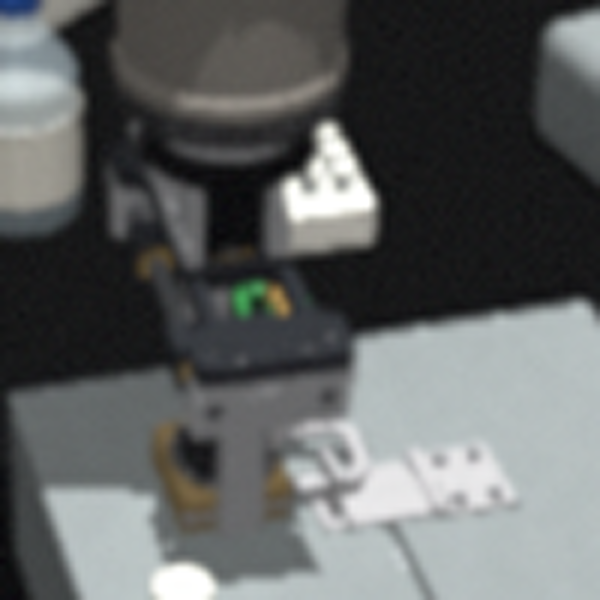

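```bash
python3 - <<'E'
from h import *
c,_=load('wrist9'); dial(c,200,120,3,[(340,413),(302,382)],(380,314),{1:(457,321),2:(513,369),3:(533,435),4:(516,502),-1:(306,336),-2:(254,393),-3:(241,465),-4:(268,531)})
c,_=load('wrist8'); dial(c,200,120,3,[(377,310),(377,268)],(376,246),{1:(440,258),2:(486,302),3:(499,359),4:(482,415),-1:(314,259),-2:(270,303),-3:(257,361),-4:(277,422),6:(379,468)})
E
crop=1; python3 - <<'E'
from h import *
crop('wrist10',250,190,410,330,5,'w10c.png')
E
```

```text
centre [ 0.5071 -0.0102] R 0.0243 yaw 2.86 res mm 1.06 dial(centre) deg -37.9 dial(line) -42.7 r 0.0199
centre [ 0.5088 -0.0085] R 0.0237 yaw -2.47 res mm 1.02 dial(centre) deg 0.2 dial(line) 0.8 r 0.0207
```

View pics/w10c.png

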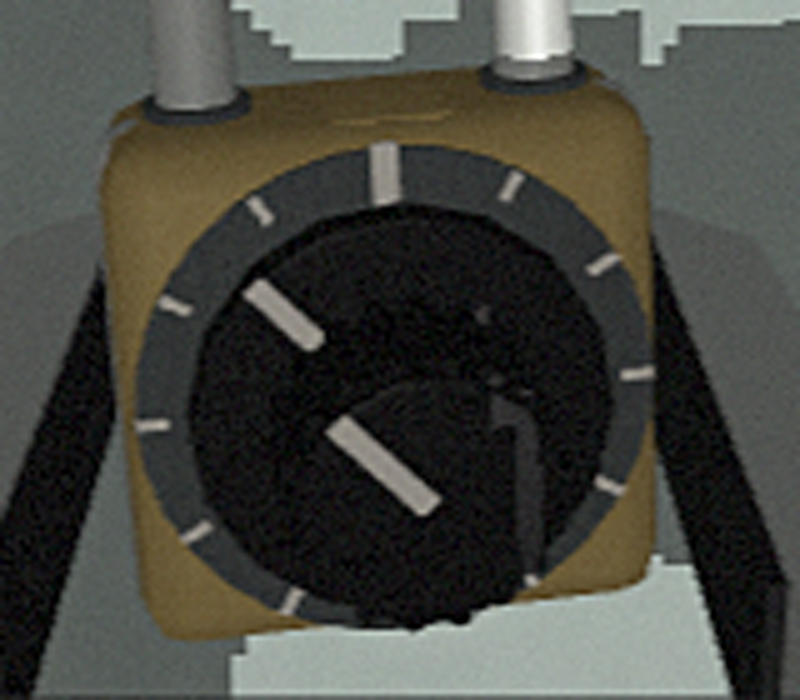

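```bash
python3 -m pendant '{"jaw":[0.75,0.75,0.8,0.8,0.8],"travel":[[0,0,0],[0,0,0],[0,0,-0.01],[0,0,-0.01],[0,0,-0.01]],"roll":[0,0,0,0,0]}' 30; python3 - <<'E'
from h import *
shot('wrist','wrist11.png');s=r.get_state();R=np.array(s['eef_rot']);print(np.degrees(np.arctan2(R[1,1],R[0,1])),s['tcp_pos'],s['force'],s['moment'])
crop('wrist11',200,120,460,300,3,'w11c.png')
E
```

```text
clock: 10.25
tcp_pos: [0.5076, -0.0083, 0.1338]
eef_rot: [[0.999, -0.044, -0.003], [-0.044, -0.999, 0.001], [-0.003, -0.001, -1.0]]
force: [0.6, -0.7, -0.3]
finger_gap: 0.0749
-92.56255132445143 [ 0.5084712  -0.00832297  0.1353595 ] [0.68543475 0.49522931 2.66628664] [ 0.04281413  0.03597024 -0.00416864]
```

View pics/w11c.png

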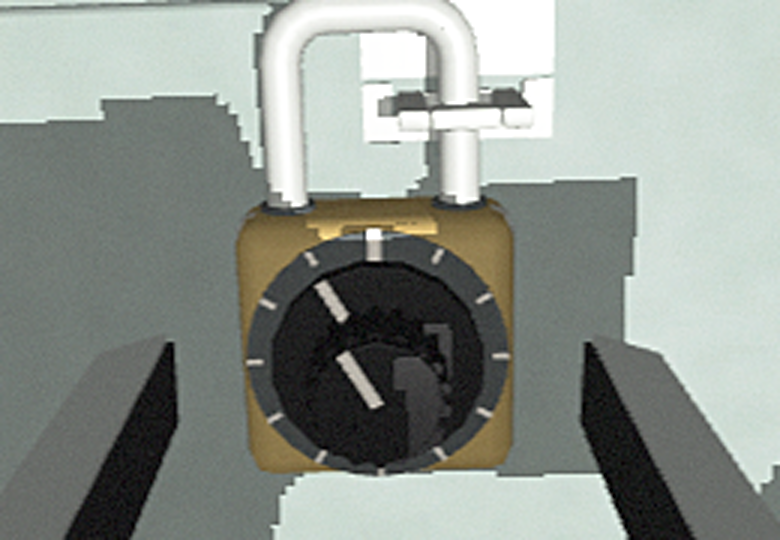

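```bash
python3 -m pendant '{"jaw":[0.8,0.8,0.8,0.8,0.8],"travel":[[0,0,0],[0,0,0],[0,0,0],[0,0,0],[0,0,0]],"roll":[-0.14,-0.14,-0.14,-0.14,-0.14]}' 30; python3 -m pendant '{"jaw":[0.8,0.8,0.8,0.8,0.8],"travel":[[0,0,0],[0,0,0],[0,0,0],[0,0,0],[0,0,0]],"roll":[-0.14,-0.14,-0.14,-0.14,-0.14]}' 30; python3 -m pendant '{"jaw":[0.7,0.6,0.5,0.5,0.5],"travel":[[0,0,0],[0,0,0],[0,0,0],[0,0,0],[0,0,0]],"roll":[-0.14,-0.14,-0.14,-0.14,0]}' 30; python3 - <<'E'
from h import *
shot('wrist','wrist12.png');s=r.get_state();R=np.array(s['eef_rot']);print(np.degrees(np.arctan2(R[1,1],R[0,1])),s['tcp_pos'],s['force'],s['moment'])
print(R.T@(np.array([.5085,-.0084,.1355])-s['tcp_pos']))
crop('wrist12',200,120,460,300,3,'w12c.png')
E
```

```text
clock: 10.8
tcp_pos: [0.5103, -0.0078, 0.1394]
eef_rot: [[0.778, 0.628, 0.005], [0.628, -0.778, 0.003], [0.005, 0.001, -1.0]]
force: [0.3, 0.4, 0.1]
finger_gap: 0.0749
clock: 11.3
tcp_pos: [0.5113, -0.0078, 0.1425]
eef_rot: [[0.161, 0.987, 0.009], [0.987, -0.161, 0.003], [0.004, 0.008, -1.0]]
force: [-0.1, 1.3, 0.2]
finger_gap: 0.0754
clock: 11.8
tcp_pos: [0.5124, -0.0081, 0.1454]
eef_rot: [[-0.412, 0.911, 0.012], [0.911, 0.412, 0.003], [-0.003, 0.012, -1.0]]
force: [-0.4, -0.2, 0.3]
finger_gap: 0.047
24.05572690221478 [ 0.51240821 -0.00812964  0.14541722] [ 0.86026337 -0.13640029 -0.23710282] [-0.02931091  0.00964496 -0.03325924]
[ 0.00137144 -0.00380289  0.00986689]
```

View pics/w12c.png

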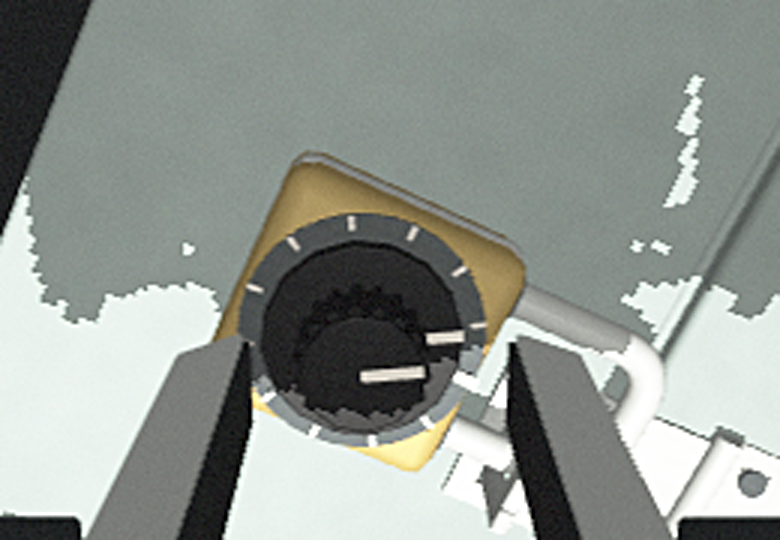

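```bash
python3 -m pendant '{"jaw":[0.5,0.5,0.5,0.5,0.5],"travel":[[0.001,-0.002,0.003],[0,-0.002,0.003],[0,0,0.003],[0,0,0],[0,0,0]],"roll":[0,0,0,0,0]}' 30; python3 - <<'E'
from h import *
s=r.get_state();R=np.array(s['eef_rot']);print(np.degrees(np.arctan2(R[1,1],R[0,1])),s['tcp_pos'])
print(R.T@(np.array([.5085,-.0084,.1355])-s['tcp_pos']))
E
```

```text
clock: 12.35
tcp_pos: [0.508, -0.0089, 0.1358]
eef_rot: [[-0.397, 0.918, 0.013], [0.918, 0.397, 0.003], [-0.003, 0.013, -1.0]]
force: [0.9, -0.4, 0.3]
finger_gap: 0.0469
23.4031771661722 [ 0.50797341 -0.00885798  0.13579823]
[0.00021196 0.00066135 0.00030607]
```

```bash
python3 -m pendant '{"jaw":[0.3,0.2,0.1,0.1,0.1],"travel":[[0,0,0],[0,0,0],[0,0,0],[0,0,0],[0,0,0]],"roll":[0,0,0,0,0]}' 30; python3 -m pendant '{"jaw":[0.1,0.1,0.1,0.1,0.1],"travel":[[0,0,0],[0,0,0],[0,0,0],[0,0,0],[0,0,0]],"roll":[0.13,0.13,0.13,0.13,0]}' 30; python3 -m pendant '{"jaw":[0.1,0.1,0.1,0.1,0.1],"travel":[[0,0,0],[0,0,0],[0,0,0],[0,0,0],[0,0,0]],"roll":[0.13,0.13,0.13,0.13,0]}' 30; python3 - <<'E'
from h import *
shot('wrist','wrist13.png');s=r.get_state();R=np.array(s['eef_rot']);print(np.degrees(np.arctan2(R[1,1],R[0,1])),s['tcp_pos'],s['force'],s['moment'])
print(R.T@(np.array([.5085,-.0084,.1355])-s['tcp_pos']))
crop('wrist13',220,150,420,300,4,'w13c.png')
E
```

```text
clock: 12.85
tcp_pos: [0.5082, -0.0087, 0.1359]
eef_rot: [[-0.397, 0.918, 0.013], [0.918, 0.397, 0.003], [-0.003, 0.013, -1.0]]
force: [0.7, -0.2, -0.8]
finger_gap: 0.0228
clock: 13.35
tcp_pos: [0.508, -0.0087, 0.1359]
eef_rot: [[0.131, 0.991, 0.013], [0.991, -0.131, 0.003], [0.004, 0.012, -1.0]]
force: [-0.4, -0.7, -0.3]
finger_gap: 0.0232
clock: 13.85
tcp_pos: [0.5078, -0.0087, 0.1359]
eef_rot: [[0.604, 0.797, 0.012], [0.797, -0.604, 0.003], [0.009, 0.008, -1.0]]
force: [-0.7, -0.1, 0.3]
finger_gap: 0.0226
-36.882854450469324 [ 0.5078564  -0.00873647  0.13587974] [-0.91423346 -0.935819    0.29545865] [-0.39928293  0.07708002 -0.05841302]
[0.00065178 0.00030971 0.00038847]
```

View pics/w13c.png

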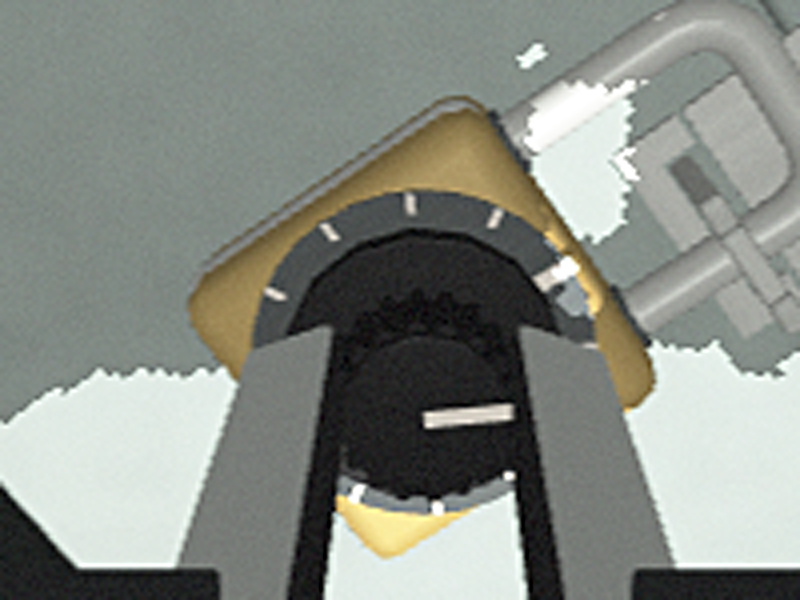

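```bash
python3 - <<'E'
s=open('h.py').read()
s=s.replace("def dial(c,ox,oy,s,ptr,index,others):","def dial(c,ox,oy,s,ptr,index,others,zl=.130):").replace("f(ptr[1],.130)","f(ptr[1],zl)").replace("f(ptr[0],.130)","f(ptr[0],zl)")
open('h.py','w').write(s)
from h import *
c,_=load('wrist13'); dial(c,220,150,4,[(424,420),(514,412)],(556,274),{-1:(495,218),-2:(410,204),-3:(329,231),-4:(275,294),6:(357,492),5:(437,508)},.146)
c,_=load('wrist7'); dial(c,220,150,4,[(427,420),(469,352)],(506,228),{1:(570,284),-1:(426,203),-2:(341,224),-3:(282,282),5:(428,508),6:(347,485),4:(506,486)},.146)
E
```

```text
centre [ 0.5119 -0.0119] R 0.0244 yaw 8.78 res mm 5.21 dial(centre) deg 31.4 dial(line) 40.6 r 0.0073
centre [ 0.5088 -0.0084] R 0.0237 yaw -2.62 res mm 0.58 dial(centre) deg -0.7 dial(line) -0.4 r 0.0115
```

```bash
python3 - <<'E'
from h import *
c,_=load('wrist13'); dial(c,220,150,4,[(424,420),(514,412)],(556,274),{-1:(495,218),-2:(410,204),-3:(329,231),-4:(275,294),5:(357,492),4:(437,508)},.146)
E
```

```text
centre [ 0.5085 -0.0088] R 0.0237 yaw -2.5 res mm 0.51 dial(centre) deg 28.0 dial(line) 29.3 r 0.0118
```

```bash
python3 -m pendant '{"jaw":[0.1,0.1,0.1,0.1,0.1],"travel":[[0,0,0],[0,0,0],[0,0,0],[0,0,0],[0,0,0]],"roll":[0.13,0.13,0.13,0.13,0]}' 30; python3 - <<'E'
from h import *
shot('wrist','wrist14.png');s=r.get_state();R=np.array(s['eef_rot']);print(np.degrees(np.arctan2(R[1,1],R[0,1])),s['tcp_pos'],s['force'],s['moment'])
crop('wrist14',220,150,420,300,4,'w14c.png')
E
```

```text
clock: 14.4
tcp_pos: [0.5078, -0.0086, 0.1359]
eef_rot: [[0.912, 0.41, 0.012], [0.41, -0.912, 0.003], [0.012, 0.003, -1.0]]
force: [-0.8, -2.5, 0.2]
finger_gap: 0.0227
-65.56257270834801 [ 0.50775608 -0.0086789   0.13592677] [-1.39370078 -1.34679458  0.28056624] [-0.43907192  0.25135708 -0.12403738]
```

View pics/w14c.png

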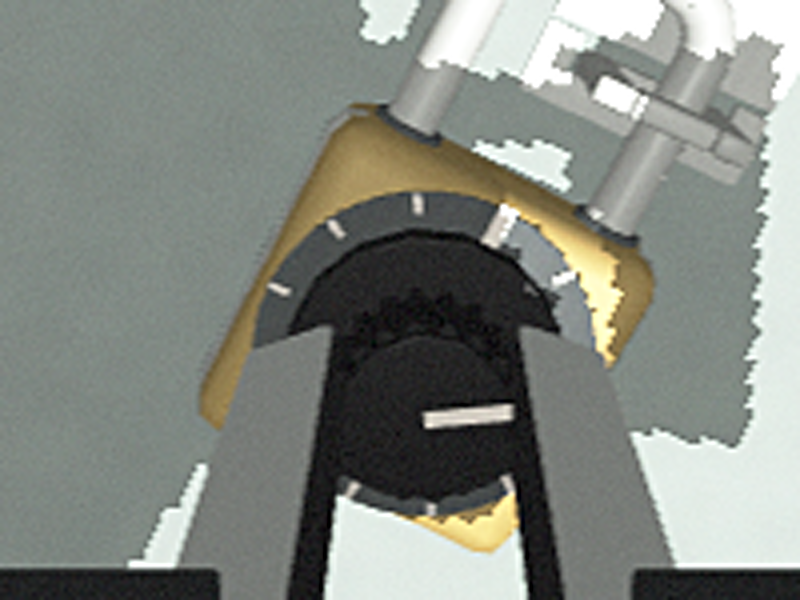

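```bash
python3 - <<'E'
from h import *
c,_=load('wrist14'); dial(c,220,150,4,[(424,420),(514,411)],(501,226),{1:(565,279),-1:(418,204),-2:(336,229),-3:(278,290),4:(509,486),5:(431,508),6:(350,490)},.146)
E
```

```text
centre [ 0.5085 -0.0089] R 0.0237 yaw -3.66 res mm 0.4 dial(centre) deg 54.0 dial(line) 56.0 r 0.0118
```

```bash
python3 -m pendant '{"jaw":[0.1,0.1,0.1,0.1,0.1],"travel":[[0,0,0],[0,0,0],[0,0,0],[0,0,0],[0,0,0]],"roll":[0.04,0.03,0,0,0]}' 30; python3 - <<'E'
from h import *
shot('wrist','wrist15.png');s=r.get_state();R=np.array(s['eef_rot']);print(np.degrees(np.arctan2(R[1,1],R[0,1])),s['tcp_pos'],s['force'],s['moment'])
crop('wrist15',220,150,420,300,4,'w15c.png')
E
```

```text
clock: 14.95
tcp_pos: [0.5077, -0.0088, 0.136]
eef_rot: [[0.929, 0.369, 0.012], [0.369, -0.929, 0.003], [0.012, 0.002, -1.0]]
force: [-0.3, 0.1, 1.0]
finger_gap: 0.0229
-68.34979471129446 [ 0.50771477 -0.00880248  0.13595451] [ 0.00361901 -0.57402497 -0.67231751] [-0.19646456  0.150604   -0.00925515]
```

View pics/w15c.png

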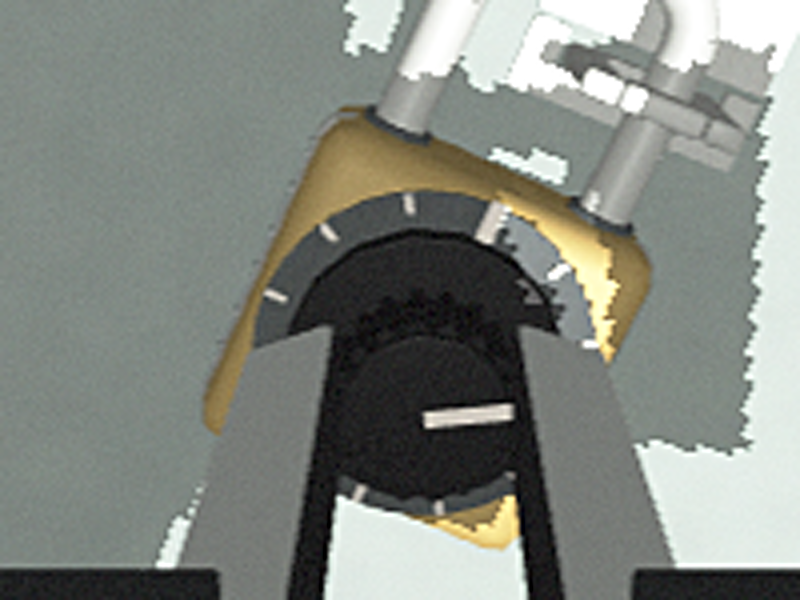

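```bash
python3 - <<'E'
from h import *
c,_=load('wrist15'); dial(c,220,150,4,[(424,420),(514,411)],(491,222),{1:(559,271),-1:(409,204),-2:(328,231),-3:(275,295),5:(439,508),6:(360,493)},.146)
E
```

```text
centre [ 0.5085 -0.009 ] R 0.0237 yaw -3.06 res mm 0.59 dial(centre) deg 57.9 dial(line) 59.1 r 0.0119
```

```bash
python3 -m pendant '{"jaw":[0.1,0.1,0.1,0.1,0.1],"travel":[[0,0,0],[0,0,0],[0,0,0],[0,0,0],[0,0,0]],"roll":[-0.13,-0.13,-0.13,-0.13,0]}' 30;  python3 -m pendant '{"jaw":[0.1,0.1,0.1,0.1,0.1],"travel":[[0,0,0],[0,0,0],[0,0,0],[0,0,0],[0,0,0]],"roll":[-0.13,-0.13,-0.13,-0.1,0]}' 30; python3 - <<'E'
from h import *
shot('wrist','wrist16.png');s=r.get_state();R=np.array(s['eef_rot']);print(np.degrees(np.arctan2(R[1,1],R[0,1])),s['tcp_pos'],s['force'],s['moment'])
crop('wrist16',220,150,420,300,4,'w16c.png')
E
```

```text
clock: 15.5
tcp_pos: [0.5079, -0.0089, 0.1359]
eef_rot: [[0.604, 0.797, 0.012], [0.797, -0.604, 0.002], [0.009, 0.008, -1.0]]
force: [1.3, 1.2, -1.4]
finger_gap: 0.0229
clock: 16.0
tcp_pos: [0.508, -0.009, 0.1359]
eef_rot: [[0.159, 0.987, 0.013], [0.987, -0.159, 0.003], [0.004, 0.012, -1.0]]
force: [0.7, 0.0, -0.4]
finger_gap: 0.0231
-9.321483596685958 [ 0.50804685 -0.00896322  0.13588467] [-1.08368565 -1.05081136  0.46856567] [-0.02650256  0.07431502  0.00334246]
```

View pics/w16c.png

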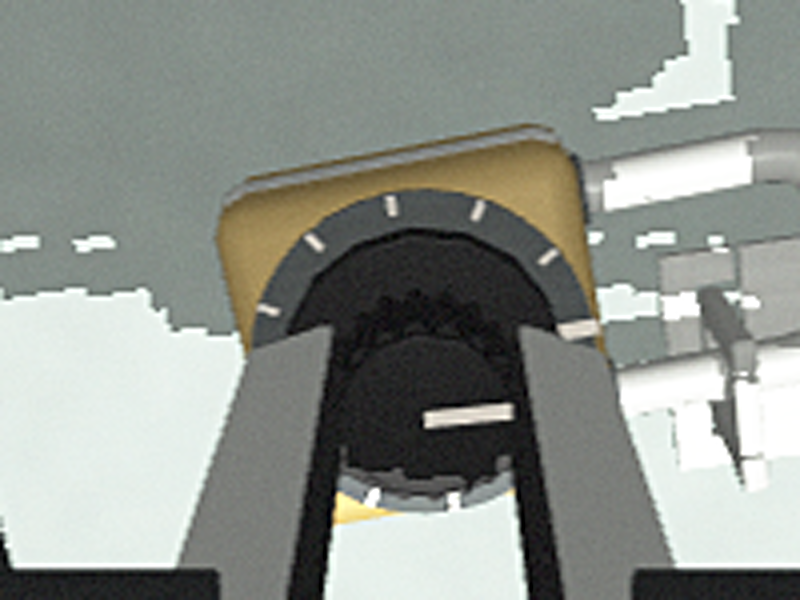

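```bash
python3 - <<'E'
from h import *
c,_=load('wrist16'); dial(c,220,150,4,[(424,420),(514,411)],(579,328),{-1:(548,257),-2:(478,211),-3:(391,206),-4:(316,242),-5:(268,310),5:(374,497),4:(454,500)},.146)
R=np.array(r.get_state()['eef_rot']); print(R.T@np.array([-.01,0,0]))
E
```

```text
centre [ 0.5123 -0.0098] R 0.0236 yaw 11.77 res mm 4.7 dial(centre) deg 8.1 dial(line) 15.0 r 0.0079
[-0.00161918 -0.00986724 -0.00012607]
```

```bash
python3 - <<'E'
from h import *
c,_=load('wrist16'); dial(c,220,150,4,[(424,420),(514,411)],(579,328),{-1:(548,257),-2:(478,211),-3:(391,206),-4:(316,242),-5:(268,310),4:(374,497),3:(454,500)},.146)
E
```

```text
centre [ 0.5085 -0.0087] R 0.0235 yaw 2.05 res mm 0.44 dial(centre) deg 4.8 dial(line) 5.3 r 0.0117
```

```bash
python3 -m pendant '{"jaw":[0.1,0.1,0.1,0.1,0.1],"travel":[[0,0,0],[0,0,0],[0,0,0],[0,0,0],[0,0,0]],"roll":[-0.05,-0.03,0,0,0]}' 30; python3 - <<'E'
from h import *
shot('wrist','wrist17.png');s=r.get_state();R=np.array(s['eef_rot']);print(np.degrees(np.arctan2(R[1,1],R[0,1])),s['tcp_pos'],s['force'],s['moment'])
crop('wrist17',220,150,420,300,4,'w17c.png')
E
```

```text
clock: 16.55
tcp_pos: [0.5081, -0.0089, 0.1359]
eef_rot: [[0.098, 0.995, 0.013], [0.995, -0.098, 0.003], [0.004, 0.012, -1.0]]
force: [0.6, -0.0, 0.5]
finger_gap: 0.0231
-5.595760582787461 [ 0.5080894  -0.00891689  0.13588201] [-0.28007695 -0.76081739 -0.45231339] [-0.15102944  0.02618856  0.00808847]
```

View pics/w17c.png

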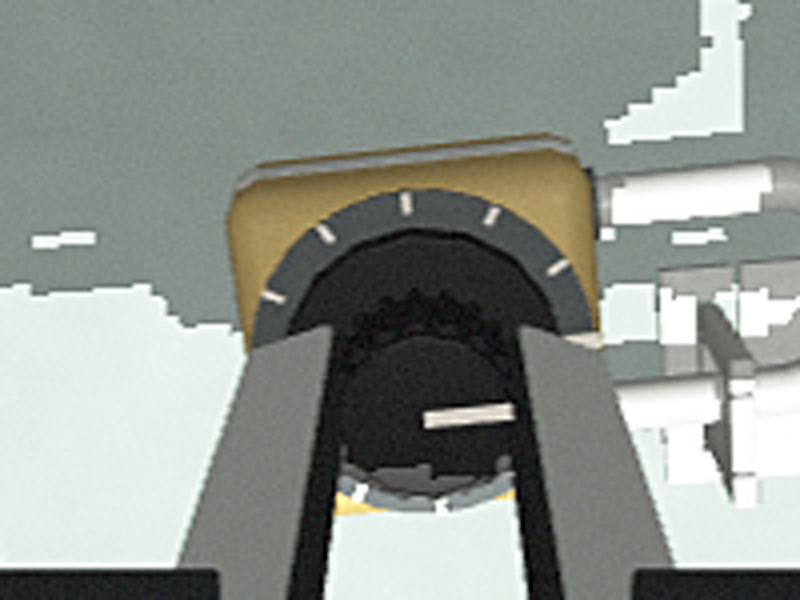

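```bash
python3 - <<'E'
from h import *
c,_=load('wrist17'); dial(c,220,150,4,[(424,420),(514,411)],(585,342),{-1:(558,267),-2:(492,215),-3:(406,203),-4:(325,233),-5:(273,297),4:(359,493),3:(441,506)},.146)
s=r.get_state();R=np.array(s['eef_rot']); print(R.T@np.array([-.01,0,0]))
E
```

```text
centre [ 0.5085 -0.0088] R 0.0238 yaw 0.44 res mm 0.2 dial(centre) deg -1.0 dial(line) 0.2 r 0.0117
[-0.00097463 -0.00995159 -0.00012621]
```

```bash
python3 -m pendant '{"jaw":[0.1,0.1,0.1,0.1,0.1],"travel":[[0,-0.003,0],[-0.001,-0.003,0],[0,-0.003,0],[-0.001,-0.003,0],[0,0,0]],"roll":[0,0,0,0,0]}' 40; python3 -m pendant '{"jaw":[0.1,0.1,0.1,0.1,0.1],"travel":[[0,-0.003,0],[0,-0.003,0],[0,-0.003,0],[0,-0.003,0],[0,0,0]],"roll":[0,0,0,0,0]}' 40; python3 - <<'E'
from h import *
shot('wrist','wrist18.png');s=r.get_state();R=np.array(s['eef_rot']);print(np.degrees(np.arctan2(R[1,1],R[0,1])),s['tcp_pos'],s['force'],s['moment'])
crop('wrist18',220,120,460,300,3,'w18c.png')
E
```

```text
clock: 17.1
tcp_pos: [0.4955, -0.0096, 0.1359]
eef_rot: [[0.099, 0.995, 0.014], [0.995, -0.099, 0.003], [0.004, 0.014, -1.0]]
force: [0.7, -1.7, -2.5]
finger_gap: 0.0225
clock: 17.6
tcp_pos: [0.4831, -0.0086, 0.1359]
eef_rot: [[0.1, 0.995, 0.016], [0.995, -0.1, 0.003], [0.004, 0.015, -1.0]]
force: [3.1, -1.1, -2.5]
finger_gap: 0.0228
-5.712608837836265 [ 0.48312144 -0.00862803  0.13589175] [ 0.87694031  0.18147808 -0.15923638] [-0.1016946  -0.13044399 -0.02316239]
```

View pics/w18c.png

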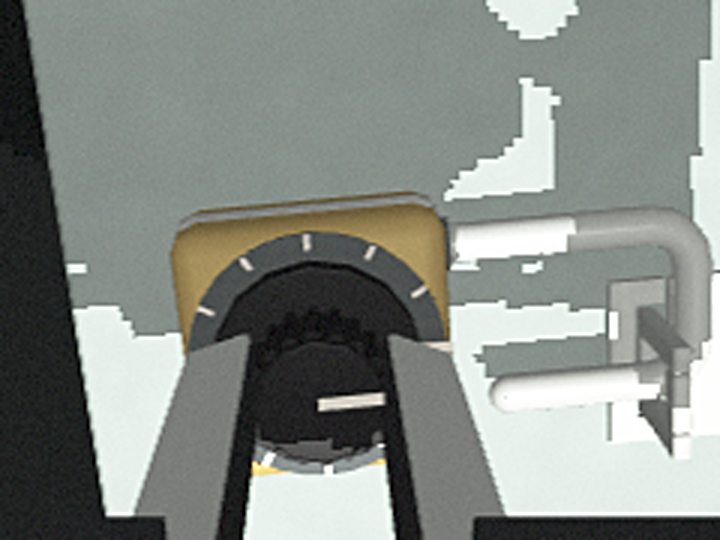

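```bash
python3 -m pendant '{"jaw":[0.1,0.1,0.1,0.1,0.1],"travel":[[0,-0.003,0],[-0.0005,-0.003,0],[0,-0.002,0],[0,0,0],[0,0,0]],"roll":[0,0,0,0,0]}' 40; python3 - <<'E'
from h import *
s=r.get_state();print(s['tcp_pos'],s['force'])
E
python3 -m pendant '{"jaw":[0.1,0.1,0.1,0.1,0.1],"travel":[[0,-0.002,0],[0,-0.001,0],[0,-0.001,0],[0,0,0],[0,0,0]],"roll":[0,0,0,0,0]}' 40;python3 - <<'E'
from h import *
shot('wrist','wrist19.png');s=r.get_state();R=np.array(s['eef_rot']);print(np.degrees(np.arctan2(R[1,1],R[0,1])),s['tcp_pos'],s['force'],s['moment'])
crop('wrist19',220,120,460,300,3,'w19c.png')
E
```

```text
clock: 18.15
tcp_pos: [0.4748, -0.0083, 0.1359]
eef_rot: [[0.1, 0.995, 0.016], [0.995, -0.1, 0.003], [0.004, 0.016, -1.0]]
force: [3.3, -0.9, -0.4]
finger_gap: 0.0222
[ 0.47484853 -0.00826975  0.13594776] [ 3.31836692 -0.87926239 -0.38213635]
clock: 18.65
tcp_pos: [0.4738, -0.0082, 0.1361]
eef_rot: [[0.1, 0.995, 0.022], [0.995, -0.1, 0.002], [0.004, 0.022, -1.0]]
force: [5.1, -0.5, -5.5]
finger_gap: 0.0229
-5.730604806468168 [ 0.47380074 -0.00817605  0.13612373] [ 5.17027812 -0.90314065 -5.20326494] [-0.26172966 -1.08078455  0.01276134]
```

View pics/w19c.png

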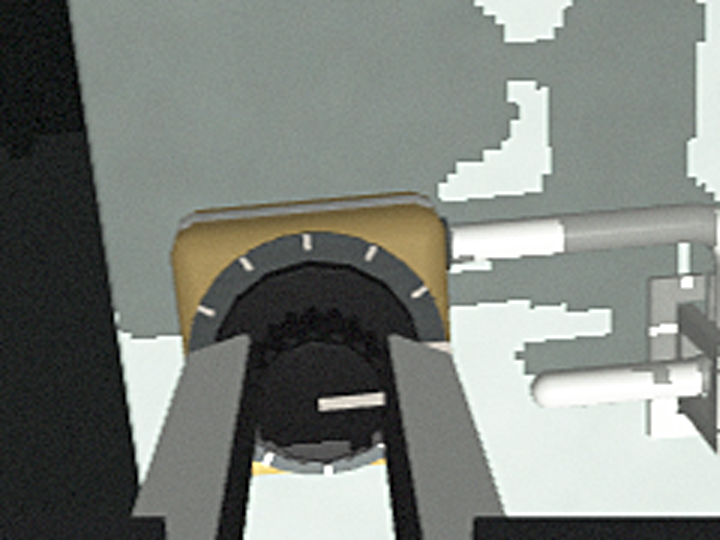

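```bash
python3 - <<'E'
from h import *
c,_=load('wrist19')
f=lambda x,y,z:onz(c,220+(x+.5)/3-.5,120+(y+.5)/3-.5,z).round(4)
print('toe',f(532,389,.112),'face',f(449,243,.112),'tickidx',f(440,347,.1245))
c,_=load('wrist18');print('toe',f(490,393,.112),'face',f(450,243,.112),'staple',f(632,310,.125),f(680,430,.125))
E
```

```text
toe [ 0.5183 -0.0251  0.112 ] face [0.503  0.0088 0.112 ] tickidx [ 0.4983 -0.0083  0.1245]
toe [ 0.5186 -0.0253  0.112 ] face [0.5123 0.0084 0.112 ] staple [ 0.5449 -0.0047  0.125 ] [ 0.554  -0.0312  0.125 ]
```

```bash
python3 -m pendant '{"jaw":[0.1,0.1,0.1,0.1,0.1],"travel":[[0.0005,0.005,0],[0.0005,0.005,0],[0.0005,0.005,0],[0.0005,0.005,0],[0,0,0]],"roll":[0,0,0,0,0]}' 40; python3 -m pendant '{"jaw":[0.1,0.1,0.1,0.1,0.1],"travel":[[0.0005,0.005,0],[0.0005,0.005,0],[0.0005,0.005,0],[0.0005,0.003,0],[0,0,0]],"roll":[0,0,0,0,0]}' 40;python3 - <<'E'
from h import *
shot('wrist','wrist20.png');s=r.get_state();R=np.array(s['eef_rot']);print(np.degrees(np.arctan2(R[1,1],R[0,1])),s['tcp_pos'],s['force'],s['moment'])
crop('wrist20',220,120,460,300,3,'w20c.png')
E
```

```text
clock: 19.2
tcp_pos: [0.4924, -0.008, 0.1359]
eef_rot: [[0.099, 0.995, 0.015], [0.995, -0.099, 0.002], [0.004, 0.015, -1.0]]
force: [1.8, 0.6, 0.1]
finger_gap: 0.0226
clock: 19.7
tcp_pos: [0.511, -0.0077, 0.1359]
eef_rot: [[0.099, 0.995, 0.013], [0.995, -0.099, 0.002], [0.004, 0.013, -1.0]]
force: [-2.3, 0.4, 3.1]
finger_gap: 0.0228
-5.709578432003928 [ 0.51095842 -0.00771419  0.13589157] [ 1.14196218 -0.05750178  0.43603801] [-0.02025562  0.07389974 -0.0511528 ]
```

View pics/w20c.png

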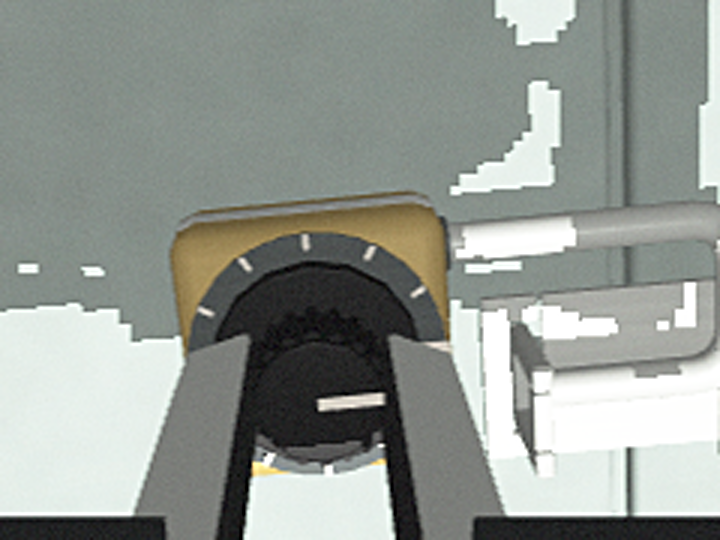

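```bash
python3 -m pendant '{"jaw":[0.1,0.1,0.1,0.1,0.1],"travel":[[0,0.003,0],[0,0.002,0],[0,0,0],[0,0,0],[0,0,0]],"roll":[0,0,0,0,0]}' 40;python3 - <<'E'
from h import *
shot('wrist','wrist21.png');shot('scene','scene21.png');s=r.get_state();R=np.array(s['eef_rot']);print(np.degrees(np.arctan2(R[1,1],R[0,1])),s['tcp_pos'],s['force'],s['moment'])
crop('wrist21',280,160,480,300,4,'w21c.png')
c,_=load('wrist21')
E
```

```text
clock: 20.25
tcp_pos: [0.516, -0.0082, 0.1359]
eef_rot: [[0.099, 0.995, 0.013], [0.995, -0.099, 0.002], [0.004, 0.013, -1.0]]
force: [-2.7, -0.1, 0.2]
finger_gap: 0.0227
-5.705118097739636 [ 0.51604793 -0.00819164  0.13589695] [-2.18151364  0.68975776  0.9253914 ] [0.04634293 0.5239365  0.00766188]
```

View pics/w21c.png

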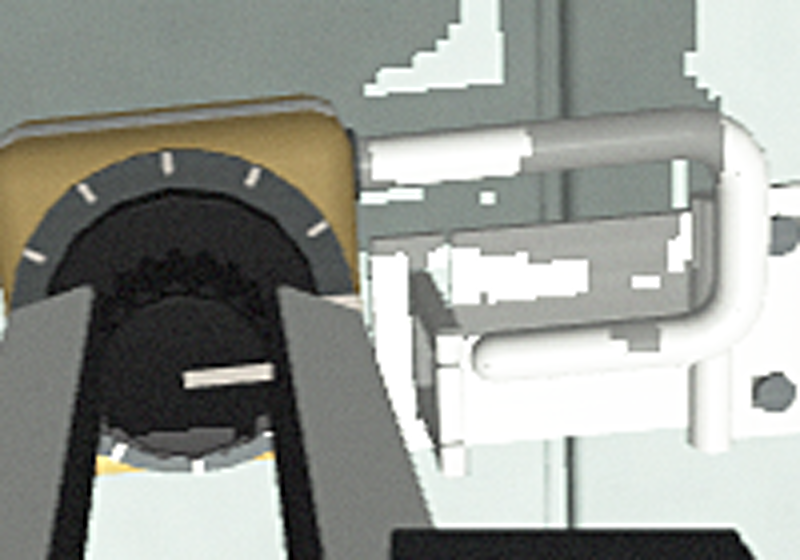

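```bash
python3 - <<'E'
from h import *
c,_=load('wrist21')
f=lambda x,y,z:onz(c,280+(x+.5)/4-.5,160+(y+.5)/4-.5,z).round(4)
print('toe',f(471,356,.112),'face',f(361,165,.112),'bow out',f(770,230,.112),'plate front/back top',f(437,400,.125),f(468,400,.125), f(468,340,.125))
E
```

```text
toe [ 0.5605 -0.0243  0.112 ] face [0.5453 0.0088 0.112 ] bow out [ 0.6073 -0.0081  0.112 ] plate front/back top [ 0.5527 -0.0248  0.125 ] [ 0.5572 -0.0253  0.125 ] [ 0.5577 -0.0156  0.125 ]
```

```bash
python3 -m pendant '{"jaw":[0.1,0.1,0.1,0.1,0.1],"travel":[[0,0,0],[0,0,-0.003],[0,0,-0.004],[0,0,-0.004],[0,0,-0.004]],"roll":[0,0,0,0,0]}' 60;python3 - <<'E'
from h import *
shot('wrist','wrist22.png');shot('side','side22.png');s=r.get_state();R=np.array(s['eef_rot']);print(R.round(3),s['tcp_pos'],s['force'],s['moment'])
crop('side22',260,130,400,235,5,'s22c.png')
E
```

```text
clock: 20.85
tcp_pos: [0.5157, -0.0083, 0.1514]
eef_rot: [[0.099, 0.995, 0.013], [0.995, -0.099, 0.002], [0.003, 0.013, -1.0]]
force: [0.8, -0.3, -3.9]
finger_gap: 0.0226
[[ 0.099  0.995  0.014]
 [ 0.995 -0.099  0.002]
 [ 0.004  0.013 -1.   ]] [ 0.5160146  -0.00828436  0.15166872] [-0.47096084  0.02262781 -3.81048131] [-0.00474506  0.09646735 -0.00308614]
```

View pics/wrist22.png

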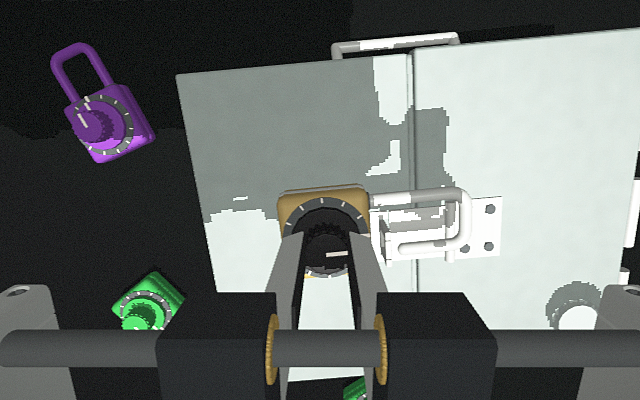

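View pics/s22c.png

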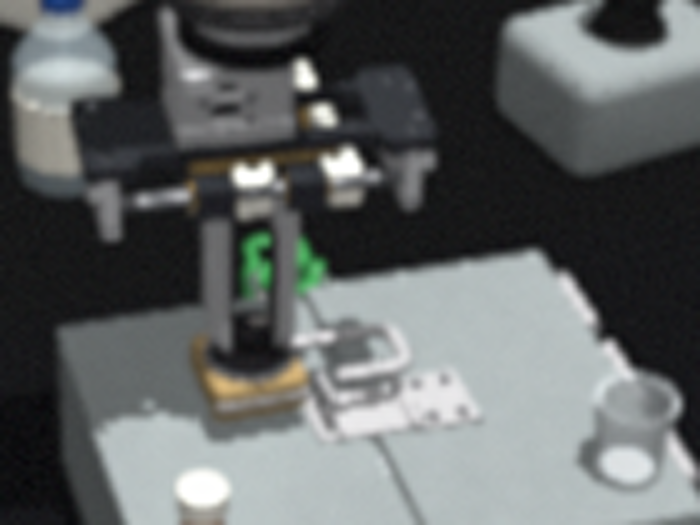

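```bash
python3 -m pendant '{"jaw":[0.1,0.1,0.1,0.1,0.1],"travel":[[0,0,-0.004],[0,0,-0.004],[0,0,-0.005],[0,0,-0.005],[0,0,-0.007]],"roll":[0,0,0,0,0]}' 60; python3 -m pendant '{"jaw":[0.1,0.1,0.1,0.1,0.1],"travel":[[0,0,-0.01],[0,0,-0.01],[0,0,-0.01],[0,0,-0.01],[0,0,-0.01]],"roll":[0,0,0,0,0]}' 60; python3 -m pendant '{"jaw":[0.1,0.1,0.1,0.1,0.1],"travel":[[0,0,-0.01],[0,0,-0.01],[0,0,-0.008],[0,0,-0.005],[0,0,0]],"roll":[0,0,0,0,0]}' 60; python3 -m pendant '{"jaw":[0.1,0.1,0.1,0.1,0.1],"travel":[[0,0,0],[0,0,0],[0,0,0],[0,0,0],[0,0,0]],"roll":[0,0,0,0,0]}' 60; python3 - <<'E'
from h import *
shot('wrist','wrist23.png');shot('side','side23.png');shot('scene','scene23.png');s=r.get_state();R=np.array(s['eef_rot']);print(R.round(3),s['tcp_pos'],s['force'],s['moment'])
crop('side23',240,70,420,220,4,'s23c.png')
E
```

```text
clock: 21.45
tcp_pos: [0.5151, -0.0084, 0.178]
eef_rot: [[0.099, 0.995, 0.013], [0.995, -0.099, 0.002], [0.003, 0.012, -1.0]]
force: [0.6, -0.1, -3.3]
finger_gap: 0.0221
clock: 21.95
tcp_pos: [0.5145, -0.0086, 0.2329]
eef_rot: [[0.1, 0.995, 0.013], [0.995, -0.1, 0.002], [0.003, 0.013, -1.0]]
force: [0.8, -0.6, -3.4]
finger_gap: 0.0221
clock: 22.45
tcp_pos: [0.5146, -0.0086, 0.2706]
eef_rot: [[0.099, 0.995, 0.016], [0.995, -0.1, 0.003], [0.004, 0.015, -1.0]]
force: [-0.1, 0.4, -3.4]
finger_gap: 0.0224
clock: 22.95
tcp_pos: [0.5138, -0.0086, 0.2692]
eef_rot: [[0.099, 0.995, 0.013], [0.995, -0.099, 0.002], [0.003, 0.013, -1.0]]
force: [0.2, -0.0, -3.6]
finger_gap: 0.0225
[[ 0.099  0.995  0.013]
 [ 0.995 -0.099  0.002]
 [ 0.004  0.013 -1.   ]] [ 0.51392243 -0.00864411  0.26929793] [-0.59558518  0.65043734 -3.25219114] [0.00899965 0.08728933 0.00143095]
```

View pics/wrist23.png

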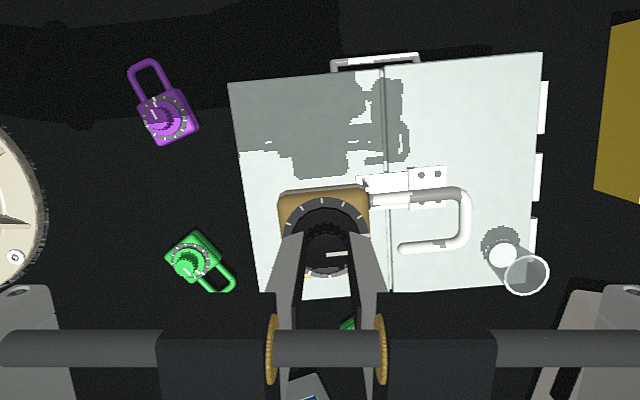

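View pics/s23c.png

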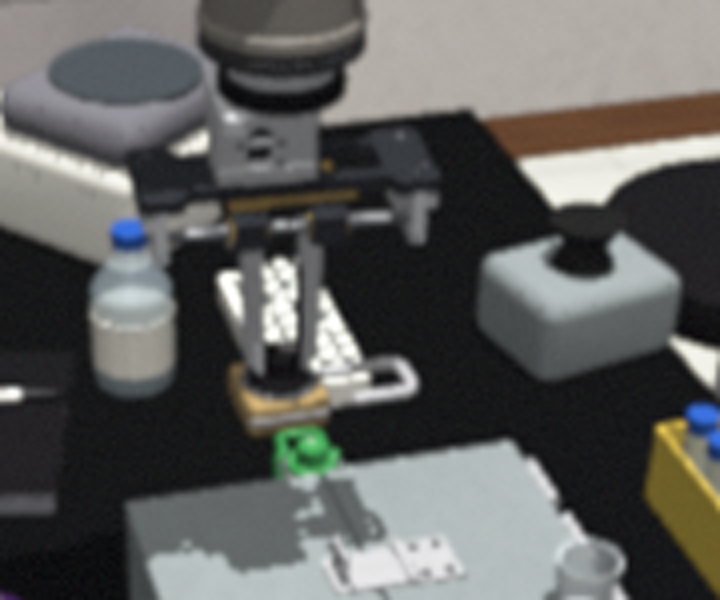

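View pics/scene23.png

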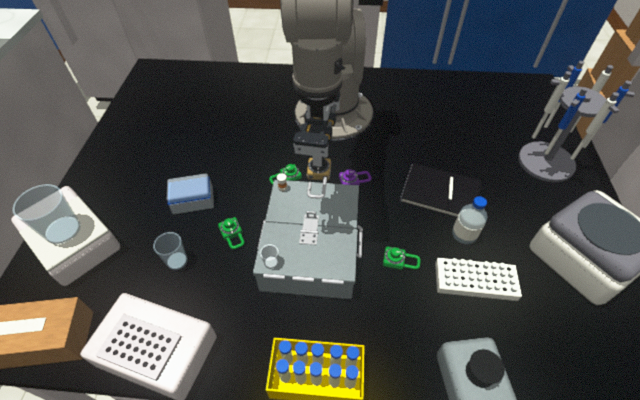

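```bash
python3 - <<'E'
from h import *
c,_=load('wrist23')
for n,p in dict(toe=(397,248),face=(370,203),bow=(472,215)).items(): print(n,onz(c,*p,.2454).round(4))
c,_=load('scene23');c0,_=load('scene0')
a=cv2.imread('pics/scene0.png').astype(int);b=cv2.imread('pics/scene23.png').astype(int)
d=(abs(a-b).max(2)>60).astype('uint8'); n,l,st,_=cv2.connectedComponentsWithStats(d); print([s.tolist() for s in st[1:] if s[4]>15])
print(r.job_done())
E
```

```text
toe [ 0.5581 -0.0242  0.2454]
face [0.5431 0.007  0.2454]
bow [ 0.605  -0.0071  0.2454]
[[274, 0, 76, 122, 5932], [281, 9, 2, 15, 24], [354, 10, 10, 20, 117], [329, 106, 4, 13, 23], [296, 108, 9, 16, 82], [336, 111, 14, 5, 31], [332, 119, 25, 17, 197], [300, 142, 22, 4, 35], [288, 159, 9, 17, 67], [307, 167, 6, 7, 30], [349, 169, 6, 6, 25], [294, 177, 63, 106, 3056], [329, 184, 15, 42, 387], [350, 221, 7, 6, 32], [359, 232, 3, 23, 52]]
the job is handed in; nothing more can be done
None
```

The brass lock is unlocked and off the staple. The gripper holds it by the knob, open and dial up, with its underside about 13 cm above the box top. I handed the job in at about 23 s; no verdict is reported.

- **First dialling:** I turned the dial from notch −3 clockwise to +2 and back to the index mark. When I then gripped the lock by its sides, the dial slipped to notch −1. I don't know why.
- **Second dialling:** I opened the jaws and repeated the sequence: clockwise to +2 (measured 58–59°), then back to 0 (measured within 1°). This time I kept hold of the knob and drew the lock back with it.
- **Opening and unhooking:** I pulled until the shackle met its stop, with the toe about 17 mm off the face. I then moved the lock forward to a gap of about 10 mm and lifted it straight up.

**Last checks:**
- The wrist force shows about 3.5 N of hanging weight, and the side view shows nothing touching the lock but the gripper.
- The shackle is still open. The last picture gave the toe about 15 mm off the face against 17 mm nominal. The outer bow is about 62 mm off against 64 mm. Both are within the calibration error.
- The tool is tilted about 0.8°, so the lock is level to within roughly that.
- Comparing the scene pictures from before and after, changes appear only around the arm, the lock and their shadows; the other objects look unmoved.

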